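Rebalance the document camera

ROBOT

A 6-joint arm with a two-finger parallel gripper is mounted at the origin on a cart in front of the work surface, level with it; the furniture and walls round the work are solid. World frame = base frame: x ahead of the robot, y to its left, z up, the work surface at z = 0. Lengths are in m, angles in rad, forces in N, time in s.
With the tool pointing down it reaches from about 0.35 to 0.975 m from the base axis. Payload 4.9 kg.
Tool frame: the origin (TCP) lies on the mounting face of the last link; the fingertips stand 173 mm ahead of it and the grasp point (between the pads) lies 155 mm ahead of it (tcp_to_grasp is the distance from the TCP to the grasp point, in m); z points along the fingers, y is the line along which they close (so a half turn about z gives the same grasp; the last joint's range is limited). The gripper opens to 85 mm and grips with 20 to 120 N. Pads are 22 mm wide; open, the fingers measure 114 mm over their backs; the gripper's body (76 mm by 85 mm) begins 54 mm behind the grasp point. The pads swing forward as they close: fully open they stand 13 mm farther back than shut.
Start: joints at [1.137, 0.053, 1.613, -0, 1.476, -0.119], TCP at [0.194, 0.594, 0.405] pointing down, gripper open.
Joint ranges: [-3.01, 3.01], [-1.01, 2.22], [0.06, 2.58], [-1.02, 4.17], [0.09, 2.62], [-3.14, 3.14]. Speed limits (rad/s): [2.57, 2.57, 3.14, 3.14, 3.14, 3.14].

INTERFACE

Orientations are given as a rotation vector (axis times angle).
In Python, from station import get_obs, get_image, calibration, finish_job, tcp_to_grasp gives the robot as it stands. The module is installed in compiled form; this text tells all that it offers.
- The arm moves only by the tool arm_command, never from a script. Its argument "plan" is a list that holds one entry, the list of rows, each a list of 6 numbers: the shift along the tool's x, y, z in cm, then the turn, a rotation vector about the tool's x, y, z in rad. A call has 1 to 12 rows; each row is the pose to reach, as a shift and turn from the pose commanded when the call began, along the tool's axes at that moment; what a row does not reach only later rows make up. A row lasts 1/12 s, in which the tool goes at most 41.7 mm and 7.16 degrees, less where a joint would pass 70% of its speed; a pose out of reach is approached as far as the arm can. A call with a gripper value outside its range is refused whole. "gripper" is the closure, from -1 (fully open) to 1 (shut), set as the call begins (left out, the last holds). The fingers move at their own pace and stop on an object; "force" is the grip in N (left out, the last holds). Time passes only in rows, so rows that repeat a pose let the fingers close. It gives the time, the measured TCP pose, the force, the opening and the grip force at its end, in the units of the state.
- get_obs(): the state, without advancing time (a new reading comes with each control period).
- get_image(name): name is "scene" or "top"; returns (picture, depth): 420x560x3 uint8, blue, green, red; 420x560 float32, m along the optical axis (not along the pixel's ray), 0 where there is no reading.
- calibration(name): a dict with "fx", "fy", "cx", "cy" (pixels), "dist" ([k1, k2, p1, p2, k3] as OpenCV has them; the pictures are not rectified), "pose" (4x4, takes a point from camera to world coordinates). Camera axes: x right, y up, looking along -z (the intrinsics and any distortion apply to the point x, -y, -z); pixel columns grow to the right and rows downward; lengths in m; the calibration is good to about 2 mm. A picture is of the moment at which its call begins. calibration takes no time and is no camera call.
- finish_job(): hands the job in; it is judged then, once.
The state is a dict: "t": time; "q": joint angles; "dq": joint speeds; "effort": joint torques, N m; "tool_pos": TCP position; "tool_rot": TCP orientation; "contact_force": force on the tool from outside, world axes, zero at the start; "wrist_torque": the same for the moment, N m; "opening": finger opening in m; "grip_force": force on a finger pad.
Only numpy, scipy, OpenCV 4.12 (cv2) and the standard library are available. Lean on these libraries where they do the work, as an engineer would, in place of code of your own. Each camera call takes 0.05 s, during which the arm holds its last target. There are 200 camera calls.

TASK

Rebalance the overhead document camera: slide every loose slotted counterweight sideways through its gap onto the spindle of the camera's foot, so that they lie flat on one another round the rod, and let go. Then turn the trim knob until the pointer's tip is exactly at the steel arrow on the dial. Last, take the stick remote, hold it level and point it straight at the receiver eye from 5 to 10 cm away for two seconds, and lay it back on the middle of its felt pad, leaving the other things on the desk alone.

Things in the scene. Friction and masses are not known exactly. Their poses are not given: they have to be found in the camera images.
- stand: fixed grey foot of the overhead camera: base 100 x 350 x 20 mm; origin on the desk between trim housing and spindle. x to its back, y to its left, z up. Spindle at (0, 90), trim housing (100 x 110 mm, 70 mm high) at (0, -60), camera mast (20 mm thick, 278 mm high) at (10, 212), its boom and camera head out to (55, 395), 245 to 285 mm above the desk (x, y in mm)
- seat (a point): on the spindle's axis at the top of its flat seat plate (from 50 mm before to 24 mm behind the axis, 56 mm wide), 23 mm above the desk, where the first weight's underside rests. The spindle: upright steel rod 11 mm thick, free for 54 mm above the seat, under a fixed round head 24 mm across (77 to 83 mm above the desk), so weights go on only from the side. Axes as the stand's
- eye (a point): middle of the round black receiver eye (20 mm across) on the front face of the stand's trim housing, 45 mm above the desk; 53 mm towards the front and 150 mm to the right of the spindle. Axes as the stand's: the eye looks along -x
- knob_grip (a point): middle of the trim knob's upright grip bar, on the knob's axis, 93 mm above the desk. Bar: 36 mm long along this frame's x, 12 mm thick along y, 24 mm high (top 104 mm above the desk); it stands on a disc 38 mm across on top of the trim housing. The frame turns with the knob
- knob (a joint): trim knob, rad, 0 to 5.2, grows clockwise seen from above; turns stiffly (0.03 N m) and stays where it is left. 1 rad of knob swings the pointer by 0.22 rad, also clockwise seen from above
- pointer_tip (a point): tip of the thin black pointer on the white dial on top of the trim housing, behind the knob; 31 mm from the pointer's pivot; it swings level and points away from the robot. At the start it stands to the left (+y) of the mark
- mark_tip (a point): point of the small dark steel arrow at the edge of the dial, at the same height and 31 mm from the same pivot, where the pointer's tip must come. It does not move during the work
- pad: grey felt pad, fixed, 130 x 80 x 4 mm, origin in the middle of its underside on the desk, x along its length
- remote_centre (a point): centre of the black stick remote, 88 x 30 x 24 mm (x, y, z; x towards its nose), 70 g, which lies on the pad
- remote_nose (a point): middle of the remote's nose (round grey window), 45.5 mm ahead of its centre; it shines along this frame's +x
- weight0_bore (a point): one of the four equal slotted counterweights (only some are present), dark steel, 10 mm thick, 120 g: an open C-shaped plate 56 mm across (y); this is the centre of its bore (20 mm wide), half-way up. Its gap, 20 mm wide between two straight prongs that end 26 mm ahead of the centre, opens to +x; a tail 16 mm wide runs out along -x to 81 mm from the bore's centre; z up
- weight0_tail (a point): point to grip on that weight's tail, half-way up, 64 mm along -x from the bore's centre; the tail is 16 mm wide (y) and 10 mm thick. Same axes
- weight1_bore (a point): one of the four equal slotted counterweights (only some are present), dark steel, 10 mm thick, 120 g: an open C-shaped plate 56 mm across (y); this is the centre of its bore (20 mm wide), half-way up. Its gap, 20 mm wide between two straight prongs that end 26 mm ahead of the centre, opens to +x; a tail 16 mm wide runs out along -x to 81 mm from the bore's centre; z up
- weight1_tail (a point): point to grip on that weight's tail, half-way up, 64 mm along -x from the bore's centre; the tail is 16 mm wide (y) and 10 mm thick. Same axes
- weight2_bore (a point): one of the four equal slotted counterweights (only some are present), dark steel, 10 mm thick, 120 g: an open C-shaped plate 56 mm across (y); this is the centre of its bore (20 mm wide), half-way up. Its gap, 20 mm wide between two straight prongs that end 26 mm ahead of the centre, opens to +x; a tail 16 mm wide runs out along -x to 81 mm from the bore's centre; z up
- weight2_tail (a point): point to grip on that weight's tail, half-way up, 64 mm along -x from the bore's centre; the tail is 16 mm wide (y) and 10 mm thick. Same axes
- weight3_bore (a point): one of the four equal slotted counterweights (only some are present), dark steel, 10 mm thick, 120 g: an open C-shaped plate 56 mm across (y); this is the centre of its bore (20 mm wide), half-way up. Its gap, 20 mm wide between two straight prongs that end 26 mm ahead of the centre, opens to +x; a tail 16 mm wide runs out along -x to 81 mm from the bore's centre; z up
- weight3_tail (a point): point to grip on that weight's tail, half-way up, 64 mm along -x from the bore's centre; the tail is 16 mm wide (y) and 10 mm thick. Same axes
- eraser: white eraser 26 x 42 x 12 mm, a bystander to leave alone; origin at its underside
- sharp: metal pencil sharpener 24 x 27 x 15 mm, a bystander to leave alone; origin at its underside
- clip: black binder clip 16 x 25 x 32 mm, a bystander to leave alone; origin at its underside
- notes: block of yellow sticky notes 76 x 76 x 12 mm, a bystander to leave alone; origin at its underside
- usb: USB stick 16 x 47 x 8 mm, a bystander to leave alone; origin at its underside

How it is judged:
By the outcome, as a careful person would: the job done as asked, in the order asked, and still so for the second after the job is handed in, with the robot touching nothing.
Of weight0, weight1, weight2, weight3 only 3 to 4 are there at a start; the rules pass over those that are not, and their reading is None.
At some moment in a run one of weight0, weight1, weight2, weight3 may be knocked a few centimetres aside while the robot is not near it.
Once in a run the grip may slacken for a moment while it holds something.
It also fails if it takes over 210 s, if anything falls off the work surface, if the arm or the gripper's body presses on something with over 40 N, if the wrist force passes 120 N, or if a joint passes its speed limit or range.

## Working session

There is one attempt and no reset: what is moved stays moved. The work goes in short steps, Python scripts to look and compute and a tool call to move; the robot and the scene stay as the last step left them, time stands still between calls to the robot, and variables do not carry over. Pictures are saved under pics/ and viewed, at most 14 in all, crops included, and the job is handed in when it is done.

Besides the shell and the picture viewer there is one more tool, called by a JSON object that holds its "method" and its "body". arm_command: Moves the arm, as the interface text tells. Its arguments: {"type":"object","properties":{"plan":{"type":"array"},"gripper":{"type":"number"},"force":{"type":"number"}},"required":["plan"]}

```bash
mkdir -p pics; python3 - <<'E'
from station import *
import cv2
print(get_obs(), tcp_to_grasp)
for n in ("scene","top"):
    p,d=get_image(n); cv2.imwrite(f"pics/{n}0.png",p); c=calibration(n); print(n,c)
E
```

```text
{'t': 0.0, 'q': array([ 1.13699521e+00,  5.33714342e-02,  1.61431291e+00,  3.26747860e-05,
        1.47601480e+00, -1.19004392e-01]), 'dq': array([-0.00304922,  0.00085063,  0.00092739, -0.0017871 , -0.00096412,
        0.00026538]), 'effort': array([ 1.46449594e-03, -3.93670249e+01, -3.70186293e+01,  7.36181300e-05,
        6.58624631e-03,  1.47062991e-05]), 'tool_pos': array([0.19339813, 0.59403858, 0.40344231]), 'tool_rot': array([-0.49235192, -3.10215664,  0.00316872]), 'contact_force': array([-0.13048245, -0.64410259, -0.90379239]), 'wrist_torque': array([-0.04114233,  0.01170932, -0.0284994 ]), 'grip_force': 0.0, 'opening': 0.08570535996413414} 0.1547
scene {'fx': 379.5803691850277, 'fy': 379.5803691850277, 'cx': 272.99598401559064, 'cy': 210.52686101758533, 'dist': array([-0.0879354,  0.       ,  0.       ,  0.       ,  0.       ]), 'pose': array([[ 0.87493534,  0.34353797, -0.34127674,  0.23194373],
       [-0.48420307,  0.62934091, -0.60784653, -0.39377012],
       [ 0.00596105,  0.69707365,  0.71697475,  0.78101399],
       [ 0.        ,  0.        ,  0.        ,  1.        ]])}
top {'fx': 472.35261147448597, 'fy': 472.35261147448597, 'cx': 280.3917446013953, 'cy': 207.7891934087657, 'dist': array([-0.03345982,  0.        ,  0.        ,  0.        ,  0.        ]), 'pose': array([[ 0.1061624 ,  0.9731476 , -0.20423834,  0.36652149],
       [-0.99433402,  0.10277715, -0.02714257,  0.19049375],
       [-0.0054227 ,  0.20596265,  0.97854483,  1.07684785],
       [ 0.        ,  0.        ,  0.        ,  1.        ]])}
```

View pics/top0.png

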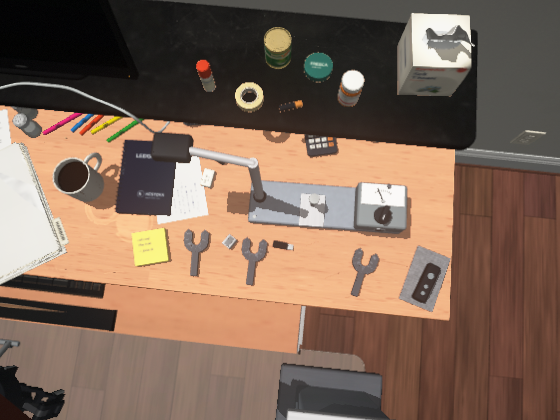

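View pics/scene0.png

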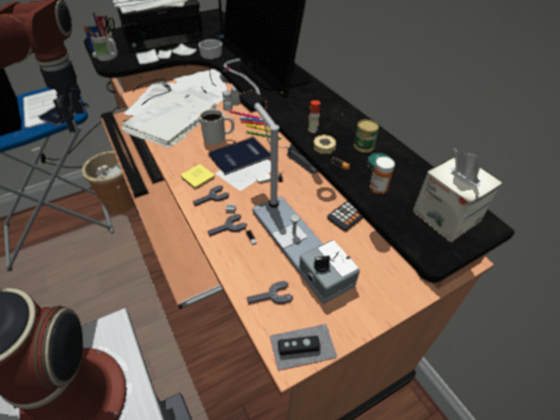

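The top view shows three weights, with bores near (196,237), (254,245) and (366,257) and their gaps towards the back. The stand's spindle is near (315,203), the knob at (383,214), the dial at (380,194), and the remote on its pad at (426,281). The scene view shows the same things, so weight 3 looks absent.

```bash
cat > h.py <<'E'
import numpy as np, cv2
from station import *
from scipy.spatial.transform import Rotation as R
def ray(n,uv):
    c=calibration(n);K=np.array([[c['fx'],0,c['cx']],[0,c['fy'],c['cy']],[0,0,1]])
    q=cv2.undistortPoints(np.array(uv,float).reshape(-1,1,2),K,c['dist']).reshape(-1,2)
    d=np.c_[q[:,0],-q[:,1],-np.ones(len(q))]@c['pose'][:3,:3].T
    return c['pose'][:3,3],d
def plane(n,uv,z):
    o,d=ray(n,uv); return o+d*((z-o[2])/d[:,2])[:,None]
def proj(n,P):
    c=calibration(n);K=np.array([[c['fx'],0,c['cx']],[0,c['fy'],c['cy']],[0,0,1]])
    p=(np.array(P,float).reshape(-1,3)-c['pose'][:3,3])@c['pose'][:3,:3]
    return cv2.projectPoints(p*[1,-1,-1],np.zeros(3),np.zeros(3),K,c['dist'])[0].reshape(-1,2)
def cloud(n,d):
    h,w=d.shape;v,u=np.mgrid[:h,:w];o,r=ray(n,np.c_[u.ravel(),v.ravel()])
    return (o+r*d.reshape(-1,1)).reshape(h,w,3)
E
python3 - <<'E'
import cv2
p=cv2.imread("pics/top0.png"); s=cv2.imread("pics/scene0.png")
a=cv2.resize(p[165:240,240:415],None,fx=4.5,fy=4.5,interpolation=cv2.INTER_CUBIC)
cv2.imwrite("pics/a.png",a)
b=cv2.resize(s[180:370,205:370],None,fx=3.1,fy=3.1,interpolation=cv2.INTER_CUBIC)
cv2.imwrite("pics/b.png",b)
E
```

```text
(no output)
```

View pics/a.png

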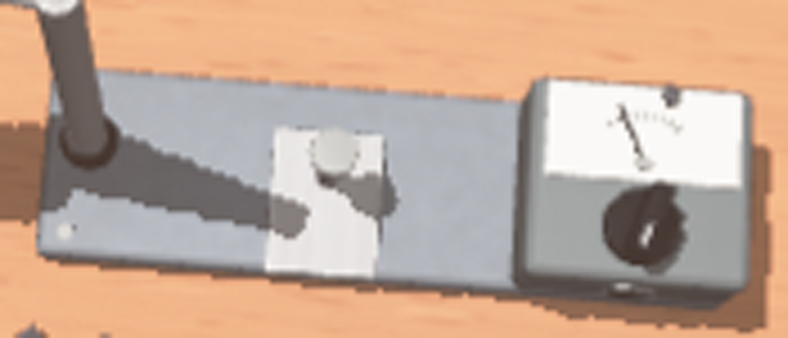

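View pics/b.png

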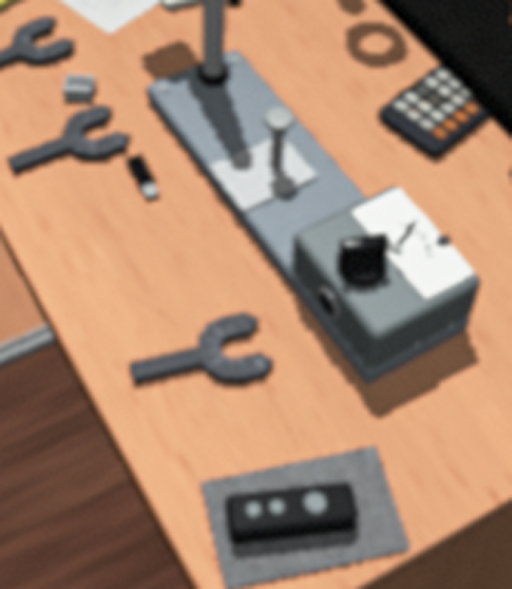

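The crops show the pointer tip at crop (622,105), its pivot at (645,163), the steel arrow at (672,98), the spindle head at (335,152), the knob bar leaning right and back from (645,235) to (670,195), and the eye at (625,289) on the front face.

```bash
cat > m.py <<'E'
from h import *
def blobs(n='top',p=None,z=0.005):
    if p is None: p,_=get_image(n)
    g=p.max(2); m=((g<105)&((g.astype(int)-p.min(2))<40)).astype(np.uint8)
    k,l,s,c=cv2.connectedComponentsWithStats(m)
    out=[]
    for i in range(1,k):
        if not 150<s[i,4]<1200: continue
        v,u=np.nonzero(l==i); P=plane(n,np.c_[u,v],z)[:,:2]
        w,h=cv2.minAreaRect((P*1000).astype(np.float32))[1]
        if not (95<max(w,h)<125 and 45<min(w,h)<75): continue
        a=np.linalg.svd(P-P.mean(0),full_matrices=False)[2][0]
        t=(P-P.mean(0))@a
        if t.max()>-t.min(): a=-a; t=-t   # tail is the far end
        nrm=np.array([-a[1],a[0]]); off=(P-P.mean(0))@nrm
        mid=(off.max()+off.min())/2*0
        lo,hi=np.percentile(t,[0.5,99.5]); b=P.mean(0)+a*((lo+81e-3+hi-26e-3)/2)
        out.append((b,np.arctan2(a[1],a[0]),(hi-lo)*1e3,s[i,4]))
        print(n,'bore',b.round(4),'yaw',round(out[-1][1],3),'len',round((hi-lo)*1e3,1),'tail',(b-.064*a).round(4),'n',s[i,4],'px',c[i].round())
    return out
if __name__=='__main__':
    blobs('top',cv2.imread('pics/top0.png'));blobs('scene',cv2.imread('pics/scene0.png'))
E
python3 m.py; python3 - <<'E'
from h import *
f=lambda L,z:plane('top',[((x+.5)/4.5-.5+240,(y+.5)/4.5-.5+165) for x,y in L],z).round(4)
g=lambda L,z:plane('scene',[((x+.5)/3.1-.5+205,(y+.5)/3.1-.5+180) for x,y in L],z).round(4)
print('base fl',f([(38,250)],.02),'head',f([(335,152)],.083), 'scene head',g([(278,119)],.083))
print('house top',f([(540,78),(750,92),(745,280),(525,275)],.07))
print('dial tip,piv,mark',f([(622,105),(645,163),(671,104)],.072))
print('scene dial tip,mark,',g([(413,223),(440,240)],.072))
print('knob c',f([(655,215)],.104), 'eye',f([(622,289)],.045),g([(327,301)],.045))
print('seat plate',f([(275,127),(383,133),(375,277),(265,270)],.023))
print('house scene',g([(400,188),(478,280),(373,334),(297,236)],.07))
s,d=get_image('top'); C=cloud('top',d)
for z0,z1,nm in((.062,.077,'house'),(.017,.022,'base'),(.0225,.026,'seat')):
    m=(abs(C[...,2]-(z0+z1)/2)<(z1-z0)/2)&(C[...,0]>.45)&(C[...,0]<.75)&(C[...,1]<.3)&(C[...,1]>-.15)&(d>0)
    m=m.astype(np.uint8);k,l,st,c=cv2.connectedComponentsWithStats(m)
    i=1+st[1:,4].argmax();P=C[l==i];r=cv2.minAreaRect((P[:,:2]*1e3).astype(np.float32));print(nm,st[i,4],r,P[:,2].mean())
E
```

```text
scene bore [0.4907 0.4033] yaw 0.059 len 98.1 tail [0.4268 0.3996] n 222 px [212. 196.]
scene bore [0.4852 0.2707] yaw -0.012 len 98.5 tail [0.4213 0.2714] n 265 px [228. 226.]
base fl [[0.5508 0.2899 0.02  ]] head [[0.6022 0.148  0.083 ]] scene head [[0.5986 0.1491 0.083 ]]
house top [[ 0.6529  0.051   0.07  ]
 [ 0.6567 -0.0519  0.07  ]
 [ 0.5632 -0.0543  0.07  ]
 [ 0.5545  0.0511  0.07  ]]
dial tip,piv,mark [[ 0.6429  0.0105  0.072 ]
 [ 0.6152 -0.0025  0.072 ]
 [ 0.646  -0.0133  0.072 ]]
scene dial tip,mark, [[ 0.6386  0.015   0.072 ]
 [ 0.6471 -0.0082  0.072 ]]
knob c [[ 0.5829 -0.0025  0.104 ]] eye [[ 5.572e-01 -3.000e-04  4.500e-02]] [[0.5542 0.0013 0.045 ]]
seat plate [[0.6263 0.177  0.023 ]
 [0.6289 0.122  0.023 ]
 [0.5544 0.1195 0.023 ]
 [0.5521 0.1748 0.023 ]]
house scene [[ 0.6512  0.0496  0.07  ]
 [ 0.6508 -0.0507  0.07  ]
 [ 0.5566 -0.0515  0.07  ]
 [ 0.5552  0.0486  0.07  ]]
house 1973 ((606.8547973632812, -1.8639030456542969), (100.36006164550781, 111.1849365234375), 1.725033164024353) 0.07086622652037576
base 2572 ((602.3540649414062, 171.47828674316406), (99.99298858642578, 243.14871215820312), 1.4790730476379395) 0.019883812569948645
seat 426 ((593.676025390625, 145.46975708007812), (82.27793884277344, 66.54479217529297), 3.703362226486206) 0.024083903442250785
```

```bash
sed -i 's/        if not (95/        print("cand",s[i,4],c[i].round(),round(w),round(h)) if __name__=="__main__" else 0\n        if not (95/; s/g<105/g<115/; s/<75): continue/<80): continue/' m.py; python3 m.py; python3 - <<'E'
from h import *
p=cv2.imread('pics/top0.png')
print(p[234:262:6,250:262:3].tolist()[0:2], p[280,426],p[262,430],p[272,363])
print('usb,sharp,pad,remote c',plane('top',[(283,245),(229,241)],.01).round(3).tolist(),plane('top',[(426,281)],.028).round(3))
d=R.from_rotvec(get_obs()['tool_rot']).as_matrix();print(d.round(3))
E
```

```text
cand 1064 [509. 165.] 250 47
cand 850 [ 71. 175.] 79 78
cand 557 [ 91. 187.] 67 82
cand 864 [267. 198.] 119 116
cand 376 [369. 223.] 144 122
cand 267 [383. 215.] 45 39
cand 605 [426. 283.] 38 92
cand 159 [  7. 345.] 39 43
cand 181 [515. 395.] 16 86
cand 238 [13.  5.] 290 429
cand 701 [213. 127.] 227 97
cand 540 [147. 159.] 295 36
cand 474 [100. 164.] 103 114
cand 238 [212. 196.] 101 58
scene bore [0.4912 0.4042] yaw 0.068 len 99.0 tail [0.4273 0.3998] n 238 px [212. 196.]
cand 293 [229. 226.] 59 101
scene bore [0.4854 0.2708] yaw -0.019 len 99.8 tail [0.4214 0.272 ] n 293 px [229. 226.]
cand 158 [153. 276.] 161 32
cand 389 [272. 295.] 58 101
scene bore [0.4845 0.019 ] yaw -0.219 len 99.6 tail [0.422  0.0329] n 389 px [272. 295.]
cand 157 [197. 300.] 15 112
cand 922 [167. 396.] 51 285
cand 858 [299. 348.] 49 94
cand 1105 [237. 405.] 90 188
[[[139, 183, 242], [139, 183, 242], [138, 182, 241], [137, 181, 241]], [[85, 107, 147], [138, 184, 242], [138, 184, 242], [138, 185, 242]]] [52 56 69] [115 116 123] [106 105 117]
usb,sharp,pad,remote c [[0.504, 0.205, 0.01], [0.5, 0.328, 0.01]] [[ 0.455 -0.117  0.028]]
[[-0.951  0.31  -0.001]
 [ 0.31   0.951 -0.001]
 [ 0.    -0.002 -1.   ]]
```

```bash
sed -i "s/g<115/g<(138 if n=='top' else 115)/" m.py; sed -i '/print("cand"/d' m.py; python3 m.py
```

```text
top bore [0.5889 0.6719] yaw 3.029 len 117.1 tail [0.6525 0.6647] n 640 px [ 91. 184.]
top bore [0.4936 0.4027] yaw 0.043 len 101.6 tail [0.4297 0.3999] n 480 px [196. 249.]
top bore [0.4873 0.2702] yaw -0.018 len 101.7 tail [0.4233 0.2713] n 481 px [253. 258.]
top bore [0.486  0.0179] yaw -0.237 len 102.1 tail [0.4238 0.0329] n 518 px [362. 270.]
top bore [0.1153 0.4967] yaw 2.858 len 110.2 tail [0.1767 0.4789] n 425 px [130. 407.]
top bore [0.1367 0.2849] yaw -3.089 len 90.0 tail [0.2006 0.2883] n 990 px [229. 398.]
scene bore [0.4912 0.4042] yaw 0.068 len 99.0 tail [0.4273 0.3998] n 238 px [212. 196.]
scene bore [0.4854 0.2708] yaw -0.019 len 99.8 tail [0.4214 0.272 ] n 293 px [229. 226.]
scene bore [0.4845 0.019 ] yaw -0.219 len 99.6 tail [0.422  0.0329] n 389 px [272. 295.]
```

```bash
cat > go.py <<'E'
import sys
from h import *
x,y,z,yaw=map(float,sys.argv[1:5])  # grasp point, tool yaw
o=get_obs(); T=R.from_rotvec(o['tool_rot'])
Rt=R.from_euler('z',yaw)*R.from_euler('y',np.pi)
if len(sys.argv)>5: Rt=R.from_euler('z',yaw)*R.from_euler('y',np.pi)*R.from_euler('y',float(sys.argv[5]))
p=np.array([x,y,z])-Rt.apply([0,0,tcp_to_grasp])
s=T.inv().apply(p-o['tool_pos'])*100; r=(T.inv()*Rt).as_rotvec()
print('grasp now',(o['tool_pos']+T.apply([0,0,tcp_to_grasp])).round(4),'t',round(o['t'],2),'shift',s.round(2),'turn',r.round(3),'rows',np.ceil(max(np.linalg.norm(s)/4.17,np.linalg.norm(r)/.125)))
E
python3 go.py 0.4265 0.400 0.09 0.055
```

```text
grasp now [0.1933 0.5939 0.2491] t 0.15 shift [-28.18 -11.21  15.92] turn [-0.002 -0.    -0.37 ] rows 9.0
```

{"method": "arm_command", "body": {"plan": [[[-28.2,-11.2,15.9,0,0,-0.37],[-28.2,-11.2,15.9,0,0,-0.37],[-28.2,-11.2,15.9,0,0,-0.37],[-28.2,-11.2,15.9,0,0,-0.37],[-28.2,-11.2,15.9,0,0,-0.37],[-28.2,-11.2,15.9,0,0,-0.37],[-28.2,-11.2,15.9,0,0,-0.37],[-28.2,-11.2,15.9,0,0,-0.37],[-28.2,-11.2,15.9,0,0,-0.37],[-28.2,-11.2,15.9,0,0,-0.37],[-28.2,-11.2,15.9,0,0,-0.37],[-28.2,-11.2,15.9,0,0,-0.37]]], "gripper": -0.4, "force": 70}}

```text
t: 1.15
tool_pos: [0.4265, 0.4015, 0.2467]
tool_rot: [-0.088, 3.139, 0.002]
contact_force: [-0.3, 0.1, -0.1]
opening: 0.0596
grip_force: 0.0
```

```bash
python3 go.py 0.4265 0.400 0.019 0.055;python3 - <<'E'
from m import *
print(get_obs()['opening']);blobs();blobs('scene')
E
```

```text
grasp now [0.4266 0.4017 0.092 ] t 1.15 shift [ 0.01 -0.16  7.3 ] turn [0.001 0.001 0.001] rows 2.0
0.05964489558627746
top bore [0.5889 0.6719] yaw 3.029 len 117.1 tail [0.6525 0.6646] n 639 px [ 91. 184.]
top bore [0.4874 0.27  ] yaw -0.026 len 101.7 tail [0.4234 0.2717] n 492 px [253. 258.]
top bore [0.486  0.0178] yaw -0.238 len 102.1 tail [0.4238 0.0329] n 515 px [362. 270.]
scene bore [0.4897 0.4029] yaw 0.044 len 99.5 tail [0.4258 0.4001] n 218 px [212. 196.]
scene bore [0.4839 0.2703] yaw -0.047 len 101.9 tail [0.4199 0.2733] n 274 px [227. 226.]
scene bore [ 0.1867 -0.1238] yaw -0.965 len 99.3 tail [ 0.1503 -0.0712] n 695 px [174. 407.]
```

{"method": "arm_command", "body": {"plan": [[[0,-0.16,4,0,0,0],[0,-0.16,6.5,0,0,0],[0,-0.16,7.2,0,0,0],[0,-0.16,7.2,0,0,0],[0,-0.16,7.2,0,0,0]]]}}

```text
t: 1.67
tool_pos: [0.4269, 0.3997, 0.1747]
tool_rot: [-0.088, 3.139, 0.001]
contact_force: [1.2, -0.4, 0.8]
opening: 0.0597
grip_force: 0.0
```

{"method": "arm_command", "body": {"plan": [[[0,0,0,0,0,0],[0,0,0,0,0,0],[0,0,0,0,0,0],[0,0,0,0,0,0],[0,0,0,0,0,0],[0,0,0,0,0,0],[0,0,0,0,0,0],[0,0,0,0,0,0]]], "gripper": 1}}

```text
t: 2.33
tool_pos: [0.4278, 0.3995, 0.1756]
tool_rot: [-0.087, 3.138, 0.003]
contact_force: [-1.0, 0.4, 6.3]
opening: 0.0138
grip_force: 69.4
```

{"method": "arm_command", "body": {"plan": [[[0,0,-2,0,0,0],[0,0,-5,0,0,0],[0,0,-9,0,0,0],[0,0,-9,0,0,0],[0,0,-9,0,0,0],[0,0,-9,0,0,0]]]}}

```text
t: 2.83
tool_pos: [0.4268, 0.3986, 0.2634]
tool_rot: [0.087, -3.14, 0.0]
contact_force: [0.3, -0.3, -1.2]
opening: 0.0135
grip_force: 68.6
```

```bash
python3 go.py 0.4725 0.1465 0.1 0.028;python3 - <<'E'
from m import *
p,d=get_image('scene');cv2.imwrite('pics/c.png',cv2.resize(p[120:300,130:330],None,fx=3,fy=3,interpolation=cv2.INTER_CUBIC))
C=cloud('scene',d); m=(C[...,2]>.06)&(C[...,2]<.15)&(C[...,0]>.4)&(C[...,0]<.56)&(abs(C[...,1]-.4)<.06)&(p.max(2)<115)
P=C[m];print(len(P),P.mean(0));
for x in np.arange(.42,.54,.02):
    q=P[abs(P[:,0]-x)<.01]; print(x,len(q),q[:,1:].mean(0).round(4) if len(q) else 0, np.percentile(q[:,2],90).round(4) if len(q) else 0)
E
```

```text
grasp now [0.4268 0.3986 0.1087] t 2.83 shift [ -3.17 -25.43   0.88] turn [-0.    -0.     0.027] rows 7.0
336 [0.45970378 0.39283325 0.10549213]
0.42 106 [0.3852 0.1198] 0.144
0.44 37 [0.3845 0.1112] 0.1428
0.46 38 [0.3969 0.0967] 0.1
0.48000000000000004 73 [0.3971 0.0964] 0.0988
0.5 63 [0.4009 0.0967] 0.099
0.52 19 [0.4008 0.0961] 0.0984
0.54 0 0 0
```

View pics/c.png

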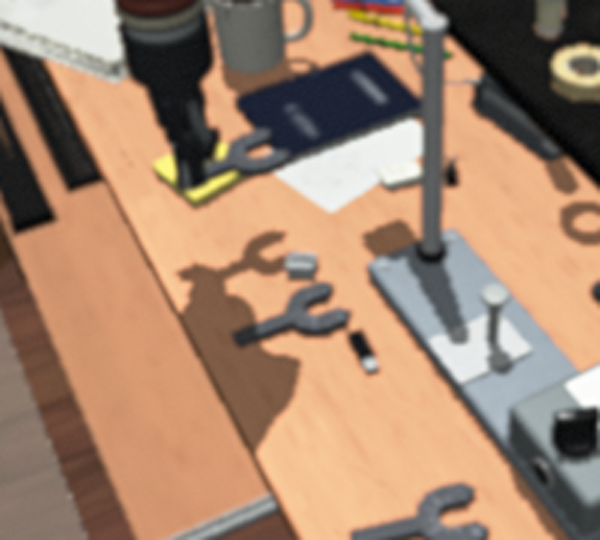

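The crop shows weight 0 held level by its tail, with its prongs pointing at the back; its bore is near crop (262,150).

{"method": "arm_command", "body": {"plan": [[[-4.0,-25.5,0,0,0,0.027],[-4.0,-25.5,0,0,0,0.027],[-4.0,-25.5,0,0,0,0.027],[-4.0,-25.5,0,0,0,0.027],[-4.0,-25.5,0,0,0,0.027],[-4.0,-25.5,0,0,0,0.027],[-4.0,-25.5,0,0,0,0.027],[-4.0,-25.5,0,0,0,0.027],[-4.0,-25.5,0,0,0,0.027]]]}}

```text
t: 3.63
tool_pos: [0.4805, 0.1463, 0.2621]
tool_rot: [0.042, -3.138, -0.0]
contact_force: [0.7, 0.6, -1.2]
opening: 0.0135
grip_force: 68.8
```

```bash
python3 go.py 0.4685 0.1445 0.049 0.028
```

```text
grasp now [0.48   0.1464 0.1074] t 3.63 shift [ 1.19 -0.15  5.85] turn [ 0.    -0.003 -0.001] rows 2.0
```

{"method": "arm_command", "body": {"plan": [[[0,-0.18,3,0,0,0],[0,-0.18,6,0,0,0],[0,-0.18,6.0,0,0,0],[0,-0.18,6.0,0,0,0],[0,-0.18,6.0,0,0,0]]]}}

```text
t: 4.05
tool_pos: [0.4811, 0.1458, 0.2044]
tool_rot: [0.047, -3.141, -0.0]
contact_force: [0.6, -0.7, -0.5]
opening: 0.0138
grip_force: 68.9
```

```bash
python3 go.py 0.5385 0.1465 0.047 0.028;python3 - <<'E'
from m import *
a,_=get_image('scene');b,_=get_image('top')
A=cv2.resize(a[190:280,215:330],None,fx=3.4,fy=3.4,interpolation=2);B=cv2.resize(b[180:270,270:370],None,fx=4,fy=3.4,interpolation=2)
cv2.imwrite('pics/d.png',np.hstack([A,B]))
E
```

```text
grasp now [0.4811 0.1458 0.0497] t 4.05 shift [-5.74 -0.1   0.27] turn [ 0.    -0.     0.002] rows 2.0
```

View pics/d.png

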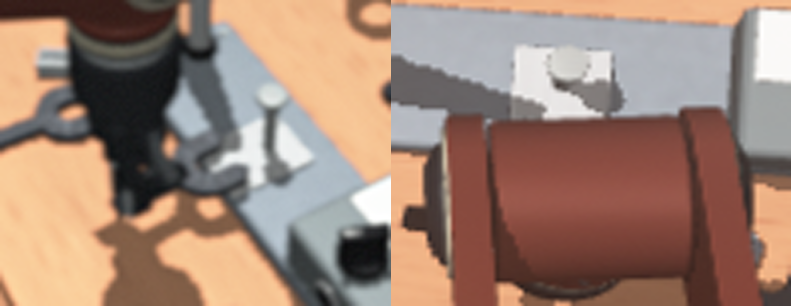

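The scene half shows the held weight low in front of the seat plate, with its prong tips near crop (208,142) and (243,178), well short of the rod at (272,145). The arm covers it in the top view.

```bash
python3 - <<'E'
from m import *
g=lambda L,z:plane('scene',[((x+.5)/3.4-.5+215,(y+.5)/3.4-.5+190) for x,y in L],z).round(4)
print(g([(208,140),(240,172),(205,175)],.039),g([(272,97)],.083),g([(272,163),(240,190),(316,158),(263,120)],.023))
a,d=get_image('scene');C=cloud('scene',d)
m=(C[...,2]>.03)&(C[...,2]<.043)&(C[...,0]>.5)&(C[...,0]<.59)&(C[...,1]>.1)&(C[...,1]<.2);P=C[m]
for x in np.arange(.51,.59,.008):
    q=P[abs(P[:,0]-x)<.004]
    if len(q): print(x.round(3),len(q),np.sort(q[:,1]).round(4)[[0,-1]],np.median(q[:,2]).round(4))
E
```

```text
[[0.556  0.1676 0.039 ]
 [0.5615 0.1285 0.039 ]
 [0.5372 0.1385 0.039 ]] [[0.599  0.1484 0.083 ]] [[0.5947 0.1357 0.023 ]
 [0.5598 0.1246 0.023 ]
 [0.627  0.1237 0.023 ]
 [0.6114 0.1771 0.023 ]]
0.51 2 [0.1401 0.1406] 0.0329
0.518 11 [0.1347 0.1426] 0.0368
0.526 29 [0.1245 0.1722] 0.0394
0.534 57 [0.1223 0.1754] 0.0395
0.542 48 [0.1213 0.1781] 0.0392
0.55 40 [0.1205 0.1777] 0.0395
0.558 43 [0.1205 0.1778] 0.0397
0.566 25 [0.1221 0.1755] 0.039
0.574 3 [0.1298 0.1702] 0.0359
```

{"method": "arm_command", "body": {"plan": [[[0,-0.2,0,0,0,0],[-1.5,-0.2,0,0,0,0],[-3,-0.2,0,0,0,0],[-4.5,-0.2,0,0,0,0],[-5.5,-0.2,0,0,0,0],[-5.5,-0.2,0,0,0,0],[-5.5,-0.2,0,0,0,0],[-5.5,-0.2,0,0,0,0]]]}}

```text
t: 4.87
tool_pos: [0.5356, 0.1441, 0.2036]
tool_rot: [0.044, -3.14, 0.0]
contact_force: [0.3, -0.3, -2.1]
opening: 0.0135
grip_force: 68.9
```

```bash
python3 go.py 0.5385 0.1465 0.047 0.028;cat > dep.py <<'E'
from m import *
def dep(z0,z1,xs=(.54,.64),save=None):
    a,d=get_image('scene');C=cloud('scene',d)
    m=(C[...,2]>z0)&(C[...,2]<z1)&(C[...,0]>.5)&(C[...,0]<.65)&(C[...,1]>.1)&(C[...,1]<.2)&(a.max(2)<130);P=C[m]
    for x in np.arange(*xs,.01):
        q=P[abs(P[:,0]-x)<.005]
        if len(q): print(x.round(3),len(q),np.sort(q[:,1]).round(4)[[0,-1]],np.median(q[:,2]).round(4))
    if save: cv2.imwrite(save,cv2.resize(a[190:280,215:330],None,fx=5,fy=5,interpolation=2))
E
python3 -c "
from dep import *
dep(.028,.045,save='pics/e.png')"
```

```text
grasp now [0.5355 0.1441 0.0489] t 4.87 shift [-0.3   0.23  0.19] turn [-0.    -0.001  0.   ] rows 1.0
0.54 4 [0.1256 0.1269] 0.0427
0.55 3 [0.1376 0.1384] 0.0338
0.56 5 [0.1391 0.1402] 0.0315
0.57 10 [0.1321 0.14  ] 0.0331
0.58 27 [0.1217 0.1632] 0.0377
0.59 47 [0.1195 0.1712] 0.0372
0.6 54 [0.1196 0.1728] 0.0378
0.61 26 [0.1205 0.1636] 0.0361
0.62 13 [0.1221 0.1688] 0.037
```

View pics/e.png

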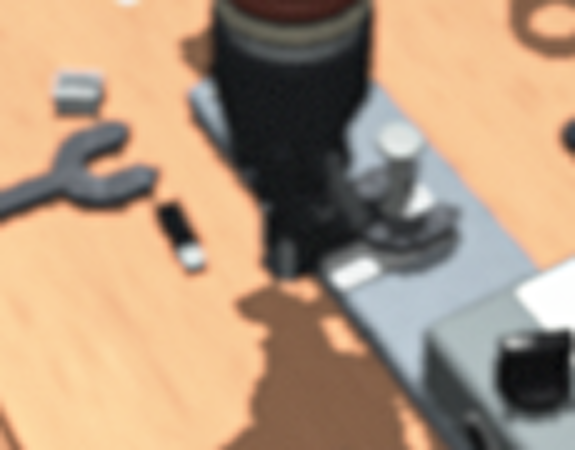

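The weight is round the rod, with the rod inside its bore near (400,190) and the prong at (450,215).

{"method": "arm_command", "body": {"plan": [[[0,0,0.25,0,0,0],[0,0,0.45,0,0,0],[0,0,0.45,0,0,0],[0,0,0.45,0,0,0]]]}}

```text
t: 5.25
tool_pos: [0.5359, 0.1442, 0.199]
tool_rot: [0.044, -3.141, 0.0]
contact_force: [-0.6, 0.9, -0.7]
opening: 0.0133
grip_force: 68.9
```

{"method": "arm_command", "body": {"plan": [[[0,0,0,0,0,0],[0,0,0,0,0,0],[0,0,0,0,0,0],[0,0,0,0,0,0]]], "gripper": -0.2}}

```text
t: 5.58
tool_pos: [0.5363, 0.1442, 0.1994]
tool_rot: [-0.044, 3.141, 0.0]
contact_force: [-0.1, 0.6, -0.0]
opening: 0.0511
grip_force: 0.0
```

{"method": "arm_command", "body": {"plan": [[[2,0,-3,0,0,0],[5,0,-7,0,0,0],[8,0,-8,0,0,0],[10,3,-8,0,0,0],[11,7,-8,0,0,0],[11,11,-8,0,0,0.05],[11,12.5,-8,0,0,0.05],[11,12.5,-8,0,0,0.05],[11,12.5,-8,0,0,0.05]]]}}

```text
t: 6.33
tool_pos: [0.4225, 0.2666, 0.2793]
tool_rot: [0.031, 3.141, -0.001]
contact_force: [0.4, -1.3, -0.4]
opening: 0.0514
grip_force: 0.0
```

```bash
python3 - <<'E'
from dep import *
blobs();blobs('scene');dep(.028,.045)
E
python3 go.py 0.4215 0.2715 0.020 -0.025
```

```text
top bore [0.5889 0.6719] yaw 3.029 len 117.1 tail [0.6525 0.6647] n 640 px [ 91. 184.]
top bore [0.486  0.0179] yaw -0.236 len 102.1 tail [0.4237 0.0328] n 523 px [362. 270.]
top bore [0.1152 0.4967] yaw 2.847 len 110.4 tail [0.1764 0.4781] n 420 px [130. 407.]
scene bore [0.4852 0.2709] yaw -0.002 len 98.6 tail [0.4212 0.271 ] n 230 px [228. 226.]
0.54 20 [0.1366 0.1514] 0.0335
0.55 17 [0.1382 0.1482] 0.0331
0.56 20 [0.1378 0.1505] 0.0327
0.57 25 [0.1362 0.162 ] 0.033
0.58 55 [0.1223 0.1693] 0.033
0.59 55 [0.1204 0.1716] 0.0334
0.6 48 [0.1197 0.1733] 0.0329
0.61 23 [0.1197 0.1629] 0.0335
0.62 15 [0.1224 0.1704] 0.033
grasp now [0.4228 0.2651 0.1243] t 6.48 shift [ 0.14  0.64 10.43] turn [-0.001 -0.     0.002] rows 3.0
```

{"method": "arm_command", "body": {"plan": [[[0.1,0.64,4,0,0,0],[0.1,0.64,8,0,0,0],[0.1,0.64,10,0,0,0],[0.1,0.64,10.4,0,0,0],[0.1,0.64,10.4,0,0,0],[0.1,0.64,10.4,0,0,0]]]}}

```text
t: 6.98
tool_pos: [0.4227, 0.2722, 0.1764]
tool_rot: [0.036, 3.14, 0.001]
contact_force: [0.7, -0.5, 0.5]
opening: 0.0513
grip_force: 0.0
```

{"method": "arm_command", "body": {"plan": [[[0,0,0,0,0,0],[0,0,0,0,0,0],[0,0,0,0,0,0],[0,0,0,0,0,0],[0,0,0,0,0,0],[0,0,0,0,0,0],[0,0,0,0,0,0]]], "gripper": 1}}

```text
t: 7.57
tool_pos: [0.4228, 0.2729, 0.1773]
tool_rot: [0.034, 3.138, 0.002]
contact_force: [-1.4, -0.6, 7.5]
opening: 0.0136
grip_force: 68.7
```

{"method": "arm_command", "body": {"plan": [[[0,0,-2,0,0,0],[0,0,-5,0,0,0],[0,0,-9,0,0,0],[0,0,-9,0,0,0],[0,0,-9,0,0,0]]]}}

```text
t: 7.98
tool_pos: [0.4229, 0.2731, 0.2689]
tool_rot: [0.034, 3.135, 0.005]
contact_force: [0.2, -0.4, -2.1]
opening: 0.0133
grip_force: 68.7
```

```bash
python3 go.py 0.475 0.143 0.1 0.028
```

```text
grasp now [0.424  0.2736 0.1142] t 7.98 shift [ -5.48 -12.9    1.42] turn [ 0.003  0.007 -0.05 ] rows 4.0
```

{"method": "arm_command", "body": {"plan": [[[-5.5,-13.1,0,0,0,-0.05],[-5.5,-13.1,0,0,0,-0.05],[-5.5,-13.1,0,0,0,-0.05],[-5.5,-13.1,0,0,0,-0.05],[-5.5,-13.1,2,0,0,-0.05],[-5.5,-13.1,5.2,0,0,-0.05],[-5.5,-13.1,5.2,0,0,-0.05],[-5.5,-13.1,5.2,0,0,-0.05],[-5.5,-13.1,5.2,0,0,-0.05]]]}}

```text
t: 8.73
tool_pos: [0.4737, 0.1404, 0.2132]
tool_rot: [0.045, -3.14, 0.0]
contact_force: [-0.3, 0.5, -0.4]
opening: 0.0132
grip_force: 69.0
```

```bash
python3 go.py 0.5385 0.1465 0.06 0.028;python3 -c "
from dep import *
dep(.042,.06,(.5,.6))"
```

```text
grasp now [0.4735 0.1404 0.0585] t 8.73 shift [-6.49  0.42 -0.16] turn [-0.    -0.001  0.001] rows 2.0
0.5 1 [0.134 0.134] 0.0444
0.51 12 [0.1239 0.1388] 0.0447
0.52 40 [0.1171 0.1615] 0.0458
0.53 48 [0.1163 0.1724] 0.0451
0.54 45 [0.1162 0.1706] 0.0451
0.55 41 [0.1151 0.1699] 0.0451
0.56 7 [0.1198 0.163 ] 0.0448
0.59 5 [0.1492 0.1514] 0.049
```

{"method": "arm_command", "body": {"plan": [[[0,0.25,-0.3,0,0,0],[-1.5,0.25,-0.3,0,0,0],[-3,0.25,-0.3,0,0,0],[-4.5,0.25,-0.3,0,0,0],[-6.2,0.25,-0.3,0,0,0],[-6.2,0.25,-0.3,0,0,0],[-6.2,0.25,-0.3,0,0,0],[-6.2,0.25,-0.3,0,0,0]]]}}

```text
t: 9.45
tool_pos: [0.5353, 0.1448, 0.2165]
tool_rot: [0.045, -3.141, 0.0]
contact_force: [-0.3, 0.6, -1.6]
opening: 0.0134
grip_force: 69.0
```

```bash
python3 -c "
from dep import *
dep(.036,.06)"
```

```text
0.54 6 [0.1257 0.13  ] 0.0556
0.55 6 [0.1382 0.1412] 0.0441
0.56 8 [0.1379 0.1417] 0.0451
0.57 15 [0.1298 0.1411] 0.046
0.58 34 [0.123  0.1426] 0.0482
0.59 53 [0.1201 0.171 ] 0.0491
0.6 55 [0.1193 0.1727] 0.0482
0.61 27 [0.1204 0.161 ] 0.0482
0.62 8 [0.1216 0.1614] 0.0479
```

{"method": "arm_command", "body": {"plan": [[[0,0,0.25,0,0,0],[0,0,0.5,0,0,0],[0,0,0.5,0,0,0],[0,0,0.5,0,0,0]]]}}

```text
t: 9.83
tool_pos: [0.5354, 0.1446, 0.2109]
tool_rot: [0.044, -3.14, 0.0]
contact_force: [-0.3, 0.3, -0.9]
opening: 0.0132
grip_force: 69.1
```

{"method": "arm_command", "body": {"plan": [[[0,0,0,0,0,0],[0,0,0,0,0,0],[0,0,0,0,0,0],[0,0,0,0,0,0]]], "gripper": -0.2}}

```text
t: 10.17
tool_pos: [0.536, 0.1446, 0.2115]
tool_rot: [-0.044, 3.141, 0.0]
contact_force: [0.2, 0.3, -0.5]
opening: 0.0512
grip_force: 0.0
```

{"method": "arm_command", "body": {"plan": [[[0,0,-3,0,0,0],[3,0,-7,0,0,0],[6,0,-8,0,0,0],[9,-2,-8,0,0,0.12],[11,-6,-8,0,0,0.24],[11,-10,-8,0,0,0.26],[11,-12,-8,0,0,0.26],[11,-12,-8,0,0,0.26],[11,-12,-8,0,0,0.26]]]}}

```text
t: 10.92
tool_pos: [0.4292, 0.0207, 0.2916]
tool_rot: [0.367, 3.119, 0.001]
contact_force: [0.1, -0.1, 0.2]
opening: 0.051
grip_force: 0.0
```

```bash
python3 - <<'E'
from dep import *
blobs('scene');dep(.036,.06)
E
python3 go.py 0.423 0.0328 0.020 -0.232
```

```text
scene bore [ 0.1884 -0.1181] yaw -0.433 len 90.8 tail [ 0.1303 -0.0913] n 728 px [170. 409.]
0.54 18 [0.1371 0.1506] 0.0422
0.55 21 [0.1376 0.1543] 0.0433
0.56 20 [0.1383 0.1516] 0.0428
0.57 34 [0.1319 0.1609] 0.0427
0.58 58 [0.1232 0.1723] 0.043
0.59 55 [0.1189 0.172 ] 0.0426
0.6 58 [0.1198 0.1728] 0.0435
0.61 24 [0.1192 0.1632] 0.043
0.62 10 [0.1227 0.1648] 0.0423
grasp now [0.4294 0.0219 0.1366] t 11.02 shift [ 0.87  0.91 11.66] turn [0. 0. 0.] rows 3.0
```

```bash
python3 - <<'E'
from m import *
for n,t in (('scene',115),('top',138)):
    a,d=get_image(n);v,u=np.nonzero((a.max(2)<t)&(a.max(2)-a.min(2)<40));P=plane(n,np.c_[u,v],.01)
    C=cloud(n,d)[v,u];m=(abs(C[:,2]-.01)<.006)&(abs(C[:,0]-.46)<.1)&(abs(C[:,1]-.02)<.08);q=C[m];print(n,len(q))
    for x in np.arange(.4,.54,.015):
        k=q[abs(q[:,0]-x)<.0075]
        if len(k): print(x.round(3),len(k),k[:,1].min().round(4),k[:,1].max().round(4))
E
```

```text
scene 263
0.4 2 0.0316 0.0327
0.415 24 0.0265 0.0394
0.43 22 0.0225 0.0368
0.445 25 0.0191 0.0343
0.46 31 -0.0038 0.0224
0.475 24 -0.0091 0.0302
0.49 24 -0.0112 0.0306
0.505 14 -0.0089 0.0328
top 281
0.4 2 -0.0436 -0.0301
0.415 45 0.0277 0.0435
0.43 36 0.0259 0.0401
0.445 1 0.0378 0.0378
0.46 1 0.0367 0.0367
0.475 29 0.0305 0.0458
0.49 50 0.0292 0.0457
0.505 45 0.0252 0.0431
0.52 3 0.0308 0.035
```

{"method": "arm_command", "body": {"plan": [[[0.85,0.9,4,0,0,0],[0.85,0.9,8,0,0,0],[0.85,0.9,11,0,0,0],[0.85,0.9,11.6,0,0,0],[0.85,0.9,11.6,0,0,0],[0.85,0.9,11.6,0,0,0]]]}}

```text
t: 11.62
tool_pos: [0.4236, 0.0327, 0.1758]
tool_rot: [0.361, 3.12, 0.0]
contact_force: [0.4, -0.3, -0.4]
opening: 0.0512
grip_force: 0.0
```

{"method": "arm_command", "body": {"plan": [[[0,0,0,0,0,0],[0,0,0,0,0,0],[0,0,0,0,0,0],[0,0,0,0,0,0],[0,0,0,0,0,0],[0,0,0,0,0,0],[0,0,0,0,0,0]]], "gripper": 1}}

```text
t: 12.2
tool_pos: [0.4241, 0.0322, 0.177]
tool_rot: [0.363, 3.117, 0.001]
contact_force: [-2.0, 1.8, 6.0]
opening: 0.0135
grip_force: 68.9
```

{"method": "arm_command", "body": {"plan": [[[0,0,-2,0,0,0],[0,0,-5,0,0,0],[0,0,-9,0,0,0],[0,0,-9,0,0,0],[0,0,-9,0,0,0]]]}}

```text
t: 12.62
tool_pos: [0.4241, 0.0321, 0.2685]
tool_rot: [0.363, 3.114, 0.0]
contact_force: [-0.0, 0.6, -2.4]
opening: 0.0137
grip_force: 68.6
```

```bash
python3 go.py 0.475 0.1435 0.1 0.028
```

```text
grasp now [0.4252 0.0319 0.1138] t 12.62 shift [-2.38 12.01  1.41] turn [-0.     0.007 -0.26 ] rows 3.0
```

{"method": "arm_command", "body": {"plan": [[[-2.4,12,0,0,0,-0.26],[-2.4,12,0,0,0,-0.26],[-2.4,12,0,0,0,-0.26],[-2.4,12,0,0,0,-0.26],[-2.4,12,2,0,0,-0.26],[-2.4,12,4.1,0,0,-0.26],[-2.4,12,4.1,0,0,-0.26],[-2.4,12,4.1,0,0,-0.26],[-2.4,12,4.1,0,0,-0.26]]]}}

```text
t: 13.37
tool_pos: [0.4738, 0.1432, 0.2241]
tool_rot: [0.044, -3.14, 0.0]
contact_force: [0.0, -0.3, -1.1]
opening: 0.0134
grip_force: 68.9
```

```bash
python3 go.py 0.5355 0.1465 0.07 0.028;python3 -c "
from dep import *
dep(.05,.068,(.5,.6))"
```

```text
grasp now [0.4737 0.1432 0.0694] t 13.37 shift [-6.18  0.16 -0.06] turn [-0.    -0.001 -0.   ] rows 2.0
0.5 2 [0.1366 0.1373] 0.0528
0.51 15 [0.1273 0.1402] 0.0544
0.52 47 [0.1198 0.1669] 0.0568
0.53 56 [0.1181 0.1746] 0.0565
0.54 51 [0.1178 0.1726] 0.0565
0.55 45 [0.1184 0.1692] 0.0564
0.56 11 [0.1262 0.1709] 0.0553
0.59 7 [0.1476 0.1517] 0.0604
```

{"method": "arm_command", "body": {"plan": [[[0,0,-0.2,0,0,0],[-1.5,0,-0.2,0,0,0],[-3,0,-0.2,0,0,0],[-4.5,0,-0.2,0,0,0],[-6.2,0,-0.2,0,0,0],[-6.2,0,-0.2,0,0,0],[-6.2,0,-0.2,0,0,0],[-6.2,0,-0.2,0,0,0]]]}}

```text
t: 14.08
tool_pos: [0.5355, 0.1452, 0.2265]
tool_rot: [0.044, -3.141, -0.0]
contact_force: [0.0, 0.2, -2.0]
opening: 0.0132
grip_force: 68.9
```

```bash
python3 -c "
from dep import *
dep(.046,.07)"
```

```text
0.54 4 [0.1264 0.1298] 0.0659
0.55 5 [0.1386 0.1416] 0.0544
0.56 8 [0.1393 0.1418] 0.0552
0.57 19 [0.1297 0.142 ] 0.0567
0.58 35 [0.1214 0.1438] 0.058
0.59 49 [0.1202 0.1733] 0.0587
0.6 48 [0.1205 0.1735] 0.0586
0.61 26 [0.1203 0.1367] 0.0585
0.62 7 [0.1229 0.135 ] 0.0569
```

{"method": "arm_command", "body": {"plan": [[[0,0,0.25,0,0,0],[0,0,0.5,0,0,0],[0,0,0.5,0,0,0],[0,0,0.5,0,0,0]]]}}

```text
t: 14.47
tool_pos: [0.5356, 0.1453, 0.2209]
tool_rot: [0.044, -3.14, 0.0]
contact_force: [0.6, 0.8, -1.5]
opening: 0.0135
grip_force: 69.0
```

{"method": "arm_command", "body": {"plan": [[[0,0,0,0,0,0],[0,0,0,0,0,0],[0,0,0,0,0,0],[0,0,0,0,0,0]]], "gripper": -0.2}}

```text
t: 14.8
tool_pos: [0.5362, 0.1453, 0.2216]
tool_rot: [-0.044, 3.141, 0.0]
contact_force: [0.3, 0.3, -0.5]
opening: 0.0509
grip_force: 0.0
```

{"method": "arm_command", "body": {"plan": [[[0,0,-3,0,0,0],[3,0,-7,0,0,0],[7,0,-11,0,0,0],[11,-2,-13,0,0,0],[15,-4,-13,0,0,0],[17,-6,-13,0,0,0],[17,-6,-13,0,0,0],[17,-6,-13,0,0,0],[17,-6,-13,0,0,0]]]}}

```text
t: 15.55
tool_pos: [0.3675, 0.0803, 0.3518]
tool_rot: [-0.043, 3.139, 0.0]
contact_force: [-0.2, 0.0, 0.1]
opening: 0.0512
grip_force: 0.0
```

```bash
python3 - <<'E'
from dep import *
dep(.046,.07)
a,_=get_image('scene');b,_=get_image('top')
A=cv2.resize(a[190:300,220:350],None,fx=3,fy=3,interpolation=2);B=cv2.resize(b[165:240,330:410],None,fx=4.5,fy=4.4,interpolation=2)
cv2.imwrite('pics/f.png',np.hstack([A,B]))
cv2.imwrite('pics/top1.png',b);cv2.imwrite('pics/scene1.png',a)
E
```

```text
0.54 23 [0.1364 0.1521] 0.0527
0.55 18 [0.1385 0.1523] 0.0532
0.56 23 [0.1395 0.1541] 0.0532
0.57 40 [0.1314 0.1627] 0.0531
0.58 57 [0.1224 0.1713] 0.0534
0.59 53 [0.1205 0.1729] 0.0532
0.6 56 [0.1209 0.1748] 0.0529
0.61 23 [0.1209 0.159 ] 0.0533
0.62 4 [0.1268 0.1317] 0.0521
```

View pics/f.png

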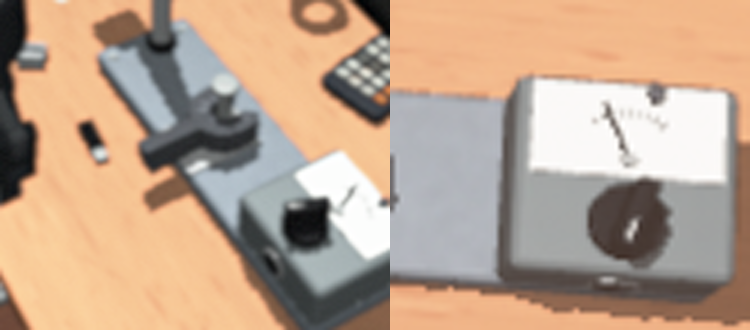

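The scene half shows three weights flat round the rod. The right half shows the knob disc near (630,225), the pointer from (628,160) to (606,106), and the arrow at (655,95).

```bash
cat > knob.py <<'E'
from h import *
def knob():
  for n in('top','scene'):
    p,d=get_image(n);C=cloud(n,d)
    m=(C[...,2]>.096)&(C[...,2]<.112)&(np.hypot(C[...,0]-.585,C[...,1]+.002)<.035)&(p.max(2)<130)
    P=C[m]
    if len(P)<15: print(n,len(P)); continue
    r=cv2.minAreaRect((P[:,:2]*1e3).astype(np.float32));b=cv2.boxPoints(r)
    e=max(b[1]-b[0],b[2]-b[1],key=np.linalg.norm)
    print(n,len(P),np.round(r[0],1),np.round(r[1],1),'bar yaw',np.arctan2(e[1],e[0]).round(3),'z',np.median(P[:,2]).round(4),'mean',P.mean(0).round(4), 'pca',np.linalg.svd(P[:,:2]-P[:,:2].mean(0))[2][0].round(3))
if __name__=='__main__': knob()
E
python3 knob.py
python3 - <<'E'
from h import *
p=cv2.imread('pics/top1.png'); g=cv2.cvtColor(p,6)
print(g[182:207,366:398])
E
```

```text
top 88 [581.8  -1.9] [12.3 34.2] bar yaw -0.297 z 0.1037 mean [ 0.5824 -0.0016  0.1034] pca [-0.956  0.294]
scene 78 [ 5.781e+02 -3.000e-01] [13. 34.] bar yaw -0.284 z 0.1028 mean [ 0.578  -0.0024  0.1021] pca [-0.963  0.268]
[[163 161 160 168 166 166 174 175 181 196 196 197 197 197 197 197 197 197
  196 196 197 197 197 197 197 197 198 198 198 198 199 199]
 [234 220 219 220 215 193 197 190 175 192 186 180 168 167 162 161 168 167
  169 175 175 171 157 169 189 196 196 196 197 197 197 197]
 [249 246 246 246 246 243 243 242 239 240 240 239 237 237 233 220 221 214
  196 198 191 161 125 122 141 157 169 165 165 171 168 171]
 [249 249 249 249 249 249 249 249 249 249 249 249 249 249 249 246 246 246
  243 243 233 165 122 115 117 184 237 232 220 221 220 213]
 [249 249 249 249 249 249 249 249 249 249 249 249 249 249 249 249 249 249
  249 249 239 133 122 126 129 209 249 248 246 246 246 245]
 [249 249 249 249 249 249 249 249 249 249 249 247 240 249 249 249 249 249
  249 249 246 215 100 112 139 211 249 249 249 249 249 249]
 [249 249 249 249 249 249 249 249 249 249 245 199 193 249 249 249 249 249
  
[... 1751 characters left out ...]
9 249 249 249 249 249 249 249 249]
 [249 249 249 249 249 249 249 249 249 249 249 249 249 249 248 235 165 183
  213 244 249 249 249 249 249 249 249 249 249 249 249 249]
 [228 226 238 239 242 249 249 249 249 249 249 249 249 249 249 247 239 241
  244 249 249 249 249 249 249 249 249 249 249 249 249 249]
 [179 177 190 191 195 208 202 202 198 198 200 206 223 227 226 238 239 243
  249 246 232 239 249 249 249 249 249 249 249 249 249 249]
 [165 165 165 164 164 163 160 160 158 157 159 162 173 177 177 189 190 196
  200 167 138 152 186 195 207 220 222 228 238 239 244 249]
 [165 165 165 165 164 164 164 164 164 164 164 164 163 158 137 127 123 113
  102  71  70  73  85 100 136 171 171 176 188 189 196 205]]
```

```bash
cat > dial.py <<'E'
from h import *
def wfit(n,p,piv,rng,ang,dz=.072):
    # darkness-weighted points around the pivot in polar coords on the dial plane
    g=cv2.resize(cv2.cvtColor(p,6),None,fx=4,fy=4,interpolation=cv2.INTER_CUBIC).astype(float)
    uv=proj(n,[piv])[0]; u0,v0=(uv*4).astype(int); s=100
    v,u=np.mgrid[v0-s:v0+s,u0-s:u0+s]
    P=plane(n,np.c_[(u.ravel()+.5)/4-.5,(v.ravel()+.5)/4-.5],dz)[:,:2]-piv[:2]
    r=np.hypot(*P.T);a=np.arctan2(P[:,1],P[:,0]);w=np.clip(210-g[v.ravel(),u.ravel()],0,None)
    m=(r>rng[0])&(r<rng[1])&(a>ang[0])&(a<ang[1]);return P[m],w[m]
def pointer(n,p,piv,ang):
    P,w=wfit(n,p,piv,(.008,.026),ang)
    c=(P*w[:,None]).sum(0)/w.sum();Q=(P-c)*np.sqrt(w)[:,None];d=np.linalg.svd(Q,full_matrices=False)[2][0]
    d*=np.sign(d@c);off=d[0]*c[1]-d[1]*c[0]
    return np.arctan2(d[1],d[0]),off*1e3,np.arctan2(c[1],c[0])
E
cat > d1.py <<'E'
from dial import *
for n,f,piv in(('top','pics/top1.png',[.6145,-.003,.072]),('scene','pics/scene1.png',[.6115,-.001,.072])):
    p=cv2.imread(f);P0=np.array(piv)
    a,off,ac=pointer(n,p,P0,(.1,.75)); P,w=wfit(n,p,P0,(.029,.042),(-.8,0)); c=(P*w[:,None]).sum(0)/w.sum()
    print(n,'pointer ang',a.round(3),'offset mm',off.round(2),'centroid ang',ac.round(3),'arrow centroid ang',np.arctan2(c[1],c[0]).round(3),'r',np.hypot(*c).round(4), 'rmin',np.hypot(*P[w>50].T).min().round(4))
E
python3 d1.py; python3 -c "
from station import *;print(get_obs()['q'].round(3))"; python3 go.py .580 -.002 .14 2.85;python3 go.py .580 -.002 .14 -0.29
```

```text
top pointer ang 0.479 offset mm 0.36 centroid ang 0.5 arrow centroid ang -0.257 r 0.0374 rmin 0.0315
scene pointer ang 0.49 offset mm 1.18 centroid ang 0.55 arrow centroid ang -0.219 r 0.0386 rmin 0.0349
[ 0.018 -0.574  2.216  0.     1.501 -1.582]
grasp now [0.3682 0.0809 0.1962] t 15.8 shift [-20.92  -8.9    5.59] turn [ 2.000e-03 -0.000e+00 -2.821e+00] rows 23.0
grasp now [0.3682 0.0809 0.1962] t 15.8 shift [-20.92  -8.9    5.59] turn [-0.    -0.001  0.319] rows 6.0
```

{"method": "arm_command", "body": {"plan": [[[-21.0,-8.9,3,0,0,0.32],[-21.0,-8.9,3,0,0,0.32],[-21.0,-8.9,3,0,0,0.32],[-21.0,-8.9,3,0,0,0.32],[-21.0,-8.9,3,0,0,0.32],[-21.0,-8.9,3,0,0,0.32],[-21.0,-8.9,3,0,0,0.32],[-21.0,-8.9,3,0,0,0.32],[-21.0,-8.9,3,0,0,0.32]]], "force": 40}}

```text
t: 16.55
tool_pos: [0.5801, -0.0021, 0.3202]
tool_rot: [-0.456, -3.106, -0.0]
contact_force: [0.1, 0.3, 0.4]
opening: 0.0511
grip_force: 0.0
```

```bash
python3 go.py .580 -.0015 .105 -0.29
```

```text
grasp now [ 0.5798 -0.002   0.1655] t 16.55 shift [0.02 0.06 6.05] turn [-0.    -0.002 -0.001] rows 2.0
```

{"method": "arm_command", "body": {"plan": [[[0,0.05,3,0,0,0],[0,0.05,6,0,0,0],[0,0.05,6,0,0,0],[0,0.05,6,0,0,0]]]}}

```text
t: 16.88
tool_pos: [0.5787, -0.0013, 0.2596]
tool_rot: [-0.455, -3.104, 0.0]
contact_force: [0.6, 0.9, 0.4]
opening: 0.0514
grip_force: 0.0
```

{"method": "arm_command", "body": {"plan": [[[0,0,0,0,0,0],[0,0,0,0,0,0],[0,0,0,0,0,0],[0,0,0,0,0,0],[0,0,0,0,0,0],[0,0,0,0,0,0]]], "gripper": 1}}

```text
t: 17.38
tool_pos: [0.5813, -0.0015, 0.2639]
tool_rot: [0.456, 3.104, 0.004]
contact_force: [0.1, 4.5, 6.3]
opening: 0.0108
grip_force: 42.4
```

{"method": "arm_command", "body": {"plan": [[[0,0,-0.3,0,0,0.1],[0,0,-0.3,0,0,0.2],[0,0,-0.3,0,0,0.3],[0,0,-0.3,0,0,0.4],[0,0,-0.3,0,0,0.5],[0,0,-0.3,0,0,0.6],[0,0,-0.3,0,0,0.7],[0,0,-0.3,0,0,0.8],[0,0,-0.3,0,0,0.9],[0,0,-0.3,0,0,1.0],[0,0,-0.3,0,0,1.0],[0,0,-0.3,0,0,1.0]]]}}

```text
t: 18.38
tool_pos: [0.5808, -0.0017, 0.264]
tool_rot: [1.89, 2.507, 0.005]
contact_force: [6.8, 2.9, -6.1]
opening: 0.0109
grip_force: 40.8
```

```bash
cat > d2.py <<'E'
from dial import *
import sys
lo,hi=float(sys.argv[1]),float(sys.argv[2])
o=get_obs();print(o['q'].round(3),'yaw',R.from_rotvec(o['tool_rot']).as_matrix()[:2,0].round(3))
for n,piv in(('top',[.6145,-.003,.072]),('scene',[.6115,-.001,.072])):
    p,_=get_image(n)
    if len(sys.argv)>3: cv2.imwrite(f'pics/{n}_{sys.argv[3]}.png',p)
    a,off,ac=pointer(n,p,np.array(piv),(lo,hi));print(n,'ang',a.round(3),'off',off.round(2),'cent',ac.round(3))
E
python3 d2.py 0.05 .6 k1
```

```text
[-0.131  0.076  1.834  0.002  1.228 -0.411] yaw [-0.275  0.961]
top ang 0.192 off 1.9 cent 0.302
scene ang 0.23 off 2.65 cent 0.391
```

{"method": "arm_command", "body": {"plan": [[[0,0,0,0,0,0.1],[0,0,0,0,0,0.2],[0,0,0,0,0,0.3],[0,0,0,0,0,0.4],[0,0,0,0,0,0.5],[0,0,0,0,0,0.6],[0,0,0,0,0,0.7],[0,0,0,0,0,0.8],[0,0,0,0,0,0.9],[0,0,0,0,0,1.0],[0,0,0,0,0,1.0]]]}}

```text
t: 19.4
tool_pos: [0.5806, -0.0016, 0.264]
tool_rot: [-2.864, -1.29, -0.004]
contact_force: [3.8, 4.1, -4.9]
opening: 0.0108
grip_force: 41.0
```

{"method": "arm_command", "body": {"plan": [[[0,0,0,0,0,0.1],[0,0,0,0,0,0.2],[0,0,0,0,0,0.3],[0,0,0,0,0,0.4],[0,0,0,0,0,0.5],[0,0,0,0,0,0.6],[0,0,0,0,0,0.7],[0,0,0,0,0,0.8],[0,0,0,0,0,0.9],[0,0,0,0,0,1.0],[0,0,0,0,0,1.0]]]}}

```text
t: 20.32
tool_pos: [0.5805, -0.0013, 0.264]
tool_rot: [-3.13, 0.241, -0.003]
contact_force: [4.2, 4.7, -3.6]
opening: 0.0113
grip_force: 41.1
```

```bash
python3 d2.py -.4 .2 k2; python3 - <<'E'
import cv2,numpy as np
a=cv2.imread('pics/scene_k2.png');b=cv2.imread('pics/top_k2.png')
A=cv2.resize(a[235:285,295:365],None,fx=6,fy=6,interpolation=2);B=cv2.resize(b[170:230,350:410],None,fx=6,fy=5,interpolation=2)
cv2.imwrite('pics/g.png',np.hstack([A,B]))
E
```

```text
[-0.131  0.076  1.834  0.003  1.23   1.593] yaw [ 0.988 -0.153]
top ang -0.162 off 0.9 cent -0.112
scene ang 0.004 off 1.05 cent 0.058
```

View pics/g.png

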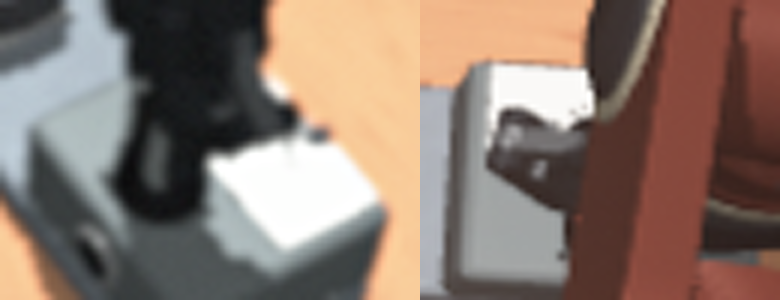

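The gripper hides the dial in both views, so I release and back off to measure.

{"method": "arm_command", "body": {"plan": [[[0,0,0,0,0,0],[0,0,0,0,0,0],[0,0,0,0,0,0],[0,0,0,0,0,0]]], "gripper": -0.2}}

```text
t: 20.75
tool_pos: [0.5804, -0.0024, 0.2646]
tool_rot: [3.132, -0.236, 0.001]
contact_force: [-0.1, 0.5, 0.4]
opening: 0.0513
grip_force: 0.0
```

{"method": "arm_command", "body": {"plan": [[[0,0,-3,0,0,0],[0,0,-7,0,0,0],[-4,0,-8,0,0,0],[-8,0,-8,0,0,0],[-12,0,-8,0,0,0],[-16,0,-8,0,0,0],[-20,0,-8,0,0,0],[-20,0,-8,0,0,0],[-20,0,-8,0,0,0]]]}}

```text
t: 21.5
tool_pos: [0.3807, 0.0281, 0.3444]
tool_rot: [3.132, -0.235, 0.005]
contact_force: [0.9, 0.5, -0.1]
opening: 0.0512
grip_force: 0.0
```

```bash
python3 d2.py -.35 .1 k3; python3 knob.py; python3 - <<'E'
import cv2,numpy as np
a=cv2.imread('pics/scene_k3.png');b=cv2.imread('pics/top_k3.png')
A=cv2.resize(a[235:285,315:365],None,fx=8,fy=8,interpolation=2);B=cv2.resize(b[175:215,360:410],None,fx=8,fy=10,interpolation=2)
cv2.imwrite('pics/i.png',np.hstack([A,B]))
E
```

```text
[-0.122 -0.555  2.216 -0.     1.478  1.599] yaw [ 0.989 -0.149]
top ang -0.248 off 1.96 cent -0.145
scene ang -0.18 off 2.29 cent -0.063
top 86 [582.2  -2.2] [12.2 33.9] bar yaw -0.147 z 0.1038 mean [ 0.5801 -0.0014  0.1037] pca [-0.989  0.15 ]
scene 78 [578.1  -0.7] [11.6 33.1] bar yaw -0.194 z 0.1027 mean [ 0.576  -0.0017  0.1021] pca [-0.967  0.256]
```

View pics/i.png

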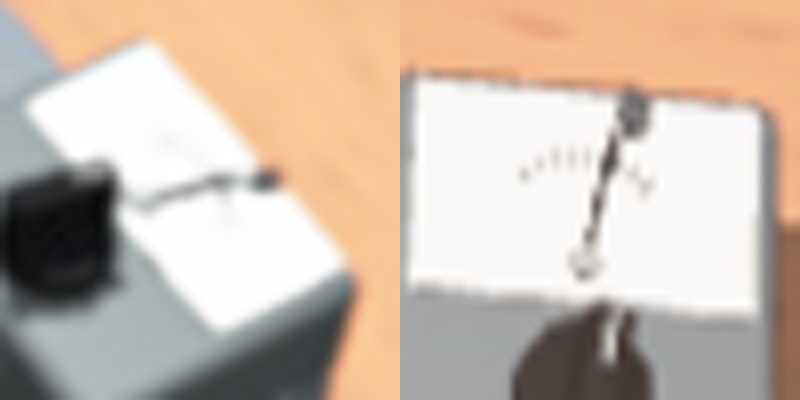

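Both views show the pointer just left of the arrow. In the top crop the tip is near (615,135), the arrow centre (632,112) and the hub (583,262), so a little clockwise is still left.

```bash
cat > d3.py <<'E'
from dial import *
import sys
# arrow alone (first picture), pointer by row in both pictures, differences remove ticks and arrow
g0=cv2.imread('pics/top1.png').min(2).astype(float);g1=cv2.imread(f'pics/top_{sys.argv[1]}.png').min(2).astype(float)
dn=np.clip(g0-g1,0,None);do=np.clip(g1-g0,0,None)
for nm,D,c0,c1 in(('old',do,374,384),('new',dn,380,393)):
    pts=[]
    for r in range(186,203):
        w=D[r,c0:c1]*(D[r,c0:c1]>8)
        if w.sum()>60: pts.append((r,(w*np.arange(c0,c1)).sum()/w.sum(),w.sum()))
    print(nm,[(r,round(c,2),int(s)) for r,c,s in pts])
for r in range(183,191):
    w=np.clip(235-g0[r,385:393],0,None);print(r,(w*np.arange(385,393)).sum()/max(w.sum(),1),g0[r,385:393].astype(int),g1[r,385:393].astype(int))
E
python3 d3.py k3
```

```text
old [(188, np.float64(377.53), 116), (189, np.float64(377.9), 166), (190, np.float64(378.03), 188), (191, np.float64(378.1), 213), (192, np.float64(379.05), 202), (193, np.float64(379.34), 214), (194, np.float64(380.03), 201), (195, np.float64(380.32), 201), (196, np.float64(380.87), 141), (197, np.float64(381.11), 167), (198, np.float64(381.23), 223), (199, np.float64(381.72), 107)]
new [(188, np.float64(386.34), 162), (189, np.float64(386.22), 229), (190, np.float64(385.95), 274), (191, np.float64(385.72), 316), (192, np.float64(385.3), 229), (193, np.float64(384.72), 134), (194, np.float64(384.36), 192), (195, np.float64(384.25), 233), (196, np.float64(384.08), 171), (197, np.float64(383.71), 133), (198, np.float64(383.43), 192), (199, np.float64(383.44), 96)]
183 388.3449074074074 [122 121 119 115 126 135 139 139] [123 122 118 115 126 135 139 139]
184 388.9519480519481 [185 176 146 116 110 116 126 135] [184 176 146 115 109 116 126 134]
185 388.92985971943887 [240 229 161 120 113 114 177 232] [240 229 161 121 112 114 178 232]
186 388.6744186046512 [248 235 129 120 124 126 203 248] [248 235 129 120 124 127 202 248]
187 388.93333333333334 [247 244 209  97 110 135 204 248] [245 223 170  97 110 135 204 247]
188 388.74131274131275 [248 248 233 123 139 186 240 248] [237 163 167 122 139 185 240 247]
189 388.0 [248 248 244 233 235 240 248 247] [232 101 178 233 235 240 248 248]
190 385.0 [226 244 238 248 248 247 248 248] [161  85 188 248 248 248 247 247]
```

```bash
cat > d4.py <<'E'
from dial import *
import sys
g0=cv2.imread('pics/top1.png').min(2).astype(float);g1=cv2.imread(f'pics/top_{sys.argv[1]}.png').min(2).astype(float)
def line(D,c0,c1):
    pts=[]
    for r in range(189,199):
        w=D[r,c0:c1]*(D[r,c0:c1]>8);pts.append(((w*np.arange(c0,c1)).sum()/w.sum(),r))
    P=plane('top',pts,.072)[:,:2];c=P.mean(0);d=np.linalg.svd(P-c)[2][0];d*=np.sign(d[0]);return c,d,((P-c)@[-d[1],d[0]]*1e3).round(2)
c1,d1,e1=line(np.clip(g1-g0,0,None),374,384);c2,d2,e2=line(np.clip(g0-g1,0,None),380,393)
piv=c1+d1*np.linalg.solve(np.c_[d1,-d2],c2-c1)[0]
A=plane('top',[(388.75,188.4),(388.8,186)],.072)[:,:2]-piv
an=lambda v:np.arctan2(v[1],v[0])
print('piv',piv,'old',an(d1),'new',an(d2),'mark',[(an(a),np.hypot(*a)) for a in A],'knob to go',(an(d2)-an(A[0]))/.22,e1,e2)
E
python3 d4.py k3;python3 go.py .5804 -.002 .110 -3.29
```

```text
piv [ 0.61592167 -0.00158056] old 0.46089789673831594 new -0.23639234817352647 mark [(np.float64(-0.3945780289470657), np.float64(0.03090298748526843)), (np.float64(-0.3309257042483031), np.float64(0.03592043494822187))] knob to go 0.7190258216979054 [-0.45  0.16  0.9  -0.19  0.09 -0.45 -0.17 -0.43 -0.04  0.57] [-0.02 -0.11 -0.31 -0.1   0.43  0.52  0.09 -0.21 -0.1  -0.18]
grasp now [0.3837 0.0275 0.1901] t 21.7 shift [19.89 -0.03  8.02] turn [ 0.    -0.    -0.002] rows 6.0
```

{"method": "arm_command", "body": {"plan": [[[4,0,0,0,0,0],[8,0,0,0,0,0],[12,0,0,0,0,0],[16,0,0,0,0,0],[20,0,0,0,0,0],[20,0,0,0,0,0],[20,0,4,0,0,0],[20,0,8,0,0,0],[20,0,8,0,0,0],[20,0,8,0,0,0]]]}}

```text
t: 22.53
tool_pos: [0.5799, -0.0022, 0.2606]
tool_rot: [-3.132, 0.236, 0.013]
contact_force: [-0.4, -0.2, 0.5]
opening: 0.051
grip_force: 0.0
```

{"method": "arm_command", "body": {"plan": [[[0,0,0,0,0,0],[0,0,0,0,0,0],[0,0,0,0,0,0],[0,0,0,0,0,0],[0,0,0,0,0,0],[0,0,0,0,0,0]]], "gripper": 1}}

```text
t: 23.03
tool_pos: [0.5815, -0.0015, 0.2677]
tool_rot: [-3.131, 0.235, -0.009]
contact_force: [1.2, 4.4, 6.9]
opening: 0.0107
grip_force: 41.6
```

{"method": "arm_command", "body": {"plan": [[[0,0,0,0,0,0.1],[0,0,0,0,0,0.2],[0,0,0,0,0,0.3],[0,0,0,0,0,0.4],[0,0,0,0,0,0.5],[0,0,0,0,0,0.58],[0,0,0,0,0,0.58],[0,0,0,0,0,0.58]]]}}

```text
t: 23.7
tool_pos: [0.5814, -0.0018, 0.2677]
tool_rot: [-2.933, 1.121, -0.007]
contact_force: [-0.3, 3.5, 7.0]
opening: 0.0108
grip_force: 41.7
```

{"method": "arm_command", "body": {"plan": [[[0,0,0,0,0,0],[0,0,0,0,0,0],[0,0,0,0,0,0],[0,0,0,0,0,0]]], "gripper": -0.2}}

```text
t: 24.03
tool_pos: [0.58, -0.0022, 0.2639]
tool_rot: [2.934, -1.122, -0.001]
contact_force: [-0.2, 0.4, -1.0]
opening: 0.0515
grip_force: 0.0
```

{"method": "arm_command", "body": {"plan": [[[0,0,-4,0,0,0],[0,0,-8,0,0,0],[-4,2,-8,0,0,0],[-8,4,-8,0,0,0],[-12,6,-8,0,0,0],[-15,8,-8,0,0,0],[-17.5,10,-8,0,0,0],[-17.5,10,-8,0,0,0],[-17.5,10,-8,0,0,0]]]}}

```text
t: 24.78
tool_pos: [0.3815, 0.0403, 0.3439]
tool_rot: [-2.934, 1.121, -0.003]
contact_force: [0.4, -0.3, 0.3]
opening: 0.0514
grip_force: 0.0
```

```bash
python3 - <<'E'
from h import *
for n in('top','scene'): cv2.imwrite(f'pics/{n}_k4.png',get_image(n)[0])
a=cv2.imread('pics/scene_k4.png');b=cv2.imread('pics/top_k4.png')
A=cv2.resize(a[235:285,315:365],None,fx=8,fy=8,interpolation=2);B=cv2.resize(b[175:215,360:410],None,fx=8,fy=10,interpolation=2)
cv2.imwrite('pics/j.png',np.hstack([A,B]))
E
python3 d3.py k4;python3 d4.py k4; python3 knob.py
```

```text
old [(188, np.float64(377.53), 115), (189, np.float64(377.9), 166), (190, np.float64(378.03), 189), (191, np.float64(378.1), 213), (192, np.float64(379.05), 202), (193, np.float64(379.35), 213), (194, np.float64(380.02), 201), (195, np.float64(380.32), 202), (196, np.float64(380.88), 143), (197, np.float64(381.14), 170), (198, np.float64(381.25), 230), (199, np.float64(381.73), 110)]
new [(189, np.float64(388.05), 211), (190, np.float64(387.81), 277), (191, np.float64(387.35), 292), (192, np.float64(386.83), 344), (193, np.float64(385.99), 204), (194, np.float64(385.36), 214), (195, np.float64(385.09), 168), (196, np.float64(384.7), 128), (197, np.float64(384.31), 202), (198, np.float64(383.81), 151), (199, np.float64(383.59), 90)]
183 388.3449074074074 [122 121 119 115 126 135 139 139] [123 122 119 115 126 135 139 139]
184 388.9519480519481 [185 176 146 116 110 116 126 135] [184 176 145 116 110 115 126 135]
185 388.92985971943887 [240 229 161 120 113 114 177 232] [240 229 161 120 113 114 177 232]
186 388.6744186046512 [248 235 129 120 124 126 203 248] [248 235 129 120 123 126 203 24
[... 241 characters left out ...]
 104 189 240 248 248]
190 385.0 [226 244 238 248 248 247 248 248] [226 236 140 115 202 248 248 248]
piv [ 0.61615949 -0.00151032] old 0.46288539357979025 new -0.38132024580418644 mark [(np.float64(-0.3996665238007688), np.float64(0.03071083788043117)), (np.float64(-0.3349490219639973), np.float64(0.03571862645800272))] knob to go 0.0833921727117379 [-0.46  0.17  0.9  -0.19  0.08 -0.42 -0.15 -0.43 -0.07  0.57] [ 0.22 -0.28 -0.34 -0.3   0.37  0.62  0.18 -0.01 -0.23 -0.23]
top 88 [582.6  -1.3] [11.8 34.4] bar yaw -0.696 z 0.104 mean [ 5.810e-01 -5.000e-04  1.037e-01] pca [-0.736  0.677]
scene 80 [578.1  -1.1] [12.9 33.4] bar yaw -0.752 z 0.1033 mean [ 0.5764 -0.0011  0.1025] pca [ 0.7   -0.714]
```

View pics/j.png

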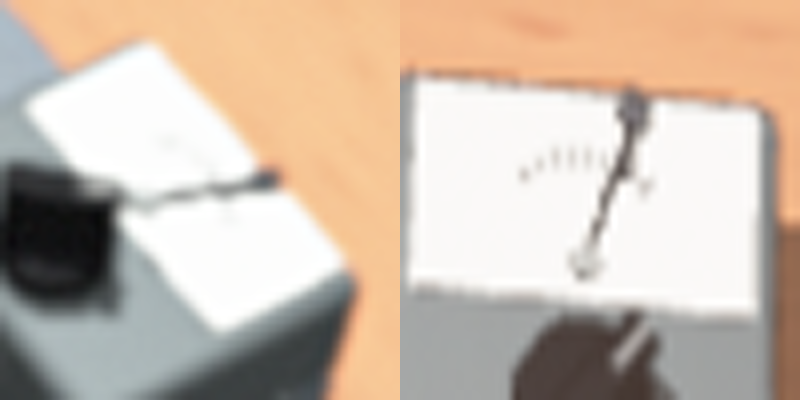

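Both views show the pointer running right into the arrow; in the top crop the tip is at about (627,135) and the arrow's point at (630,135). I check the remainder in the scene view as well.

```bash
python3 - <<'E'
from dial import *
g0=cv2.imread('pics/scene1.png').min(2).astype(int);g1=cv2.imread('pics/scene_k4.png').min(2).astype(int);g3=cv2.imread('pics/scene_k3.png').min(2).astype(int)
print(g0[253:264,338:353]);print(g1[253:264,338:353])
def cols(D):
    pts=[]
    for c in range(333,347):
        w=np.clip(D[250:265,c],0,None);w=w*(w>10)
        if w.sum()>40: pts.append((c,round(float((w*np.arange(250,265)).sum()/w.sum()),2),int(w.sum())))
    return pts
print('k4',cols(g0-g1));print('k3',cols(g0-g3))
E
```

```text
[[216 246 252 253 253 252 249 224 175 151 144 145 146 148 148]
 [231 246 249 251 252 252 252 247 212 164 146 142 145 148 149]
 [243 247 246 245 249 252 253 252 230 167 138 136 141 148 147]
 [253 252 248 241 247 252 254 250 214 146 119 118 131 142 146]
 [254 253 250 246 248 252 253 240 176 111  99 111 129 141 146]
 [253 252 252 250 247 248 250 237 182 132 134 149 163 160 148]
 [252 252 252 250 239 238 248 249 235 222 222 229 230 204 166]
 [252 252 252 251 240 237 248 253 253 252 253 253 253 242 202]
 [252 252 252 252 247 242 248 252 253 253 253 253 253 252 238]
 [252 252 252 252 248 244 247 251 252 252 252 252 253 252 251]
 [252 252 252 252 251 250 251 252 252 252 252 252 252 252 252]]
[[250 250 252 253 253 252 250 227 178 151 145 147 148 151 149]
 [250 247 249 251 252 253 253 248 213 165 146 145 146 149 150]
 [252 248 247 247 251 254 255 254 231 170 140 136 142 147 149]
 [253 252 249 241 248 253 253 246 207 146 121 120 132 143 147]
 [250 248 239 221 225 227 215 190 147 107 101 113 131 143 147]
 [211 209 193 168 158 153 153 152 139 128 136 153 166 161 150]
 [171 187 205 201 179 176 201 220 223 221 224 231 231 206 168]
 [223 233 247 249 238 234 246 254 254 254 254 254 253 243 204]
 [253 253 254 254 250 246 250 254 254 254 254 254 253 252 239]
 [254 253 253 253 249 246 248 252 253 253 253 253 253 253 252]
 [253 253 253 252 252 251 251 252 253 253 253 252 253 253 253]]
k4 [(334, 259.72, 47), (335, 259.43, 98), (336, 259.11, 141), (337, 258.98, 157), (338, 258.91, 152), (339, 258.81, 127), (340, 258.31, 117), (341, 258.15, 156), (342, 258.22, 172), (343, 258.2, 182), (344, 258.05, 182), (345, 257.87, 164), (346, 257.8, 84)]
k3 [(334, 259.55, 74), (335, 259.2, 136), (336, 258.85, 150), (337, 258.63, 146), (338, 258.25, 168), (339, 258.04, 161), (340, 257.64, 168), (341, 257.4, 196), (342, 257.36, 238), (343, 257.29, 213), (344, 257.05, 133), (345, 257.08, 78)]
```

{"method": "arm_command", "body": {"plan": [[[4,-2,0,0,0,0],[8,-4,0,0,0,0],[12,-7,0,0,0,0],[15,-9,0,0,0,0],[17.5,-10,0,0,0,0],[17.5,-10,0,0,0,0],[17.5,-10,4,0,0,0],[17.5,-10,7.8,0,0,0],[17.5,-10,7.8,0,0,0],[17.5,-10,7.8,0,0,0]]]}}

```text
t: 25.82
tool_pos: [0.5797, -0.0021, 0.2629]
tool_rot: [2.933, -1.121, -0.012]
contact_force: [0.6, -1.1, 0.7]
opening: 0.0514
grip_force: 0.0
```

{"method": "arm_command", "body": {"plan": [[[0,0,0,0,0,0],[0,0,0,0,0,0],[0,0,0,0,0,0],[0,0,0,0,0,0],[0,0,0,0,0,0],[0,0,0,0,0,0]]], "gripper": 1}}

```text
t: 26.32
tool_pos: [0.5815, -0.0019, 0.2694]
tool_rot: [-2.932, 1.121, -0.009]
contact_force: [1.4, 2.7, 6.7]
opening: 0.0107
grip_force: 41.4
```

{"method": "arm_command", "body": {"plan": [[[0,0,0,0,0,0.05],[0,0,0,0,0,0.1],[0,0,0,0,0,0.1],[0,0,0,0,0,0.1],[0,0,0,0,0,0.1]]]}}

```text
t: 26.73
tool_pos: [0.5815, -0.002, 0.2695]
tool_rot: [-2.873, 1.266, -0.008]
contact_force: [0.4, 1.1, 7.1]
opening: 0.0103
grip_force: 41.4
```

{"method": "arm_command", "body": {"plan": [[[0,0,0,0,0,0],[0,0,0,0,0,0],[0,0,0,0,0,0],[0,0,0,0,0,0]]], "gripper": -0.2}}

```text
t: 27.07
tool_pos: [0.5799, -0.0021, 0.2657]
tool_rot: [2.874, -1.267, -0.002]
contact_force: [-0.6, -0.4, 0.2]
opening: 0.0508
grip_force: 0.0
```

{"method": "arm_command", "body": {"plan": [[[0,0,-4,0,0,0],[0,0,-8,0,0,0],[-4,2,-8,0,0,0],[-8,4,-8,0,0,0],[-12,6,-8,0,0,0],[-15,8,-8,0,0,0],[-17.5,10,-8,0,0,0],[-17.5,10,-8,0,0,0],[-17.5,10,-8,0,0,0]]]}}

```text
t: 27.82
tool_pos: [0.3867, 0.06, 0.3457]
tool_rot: [-2.875, 1.266, -0.002]
contact_force: [0.4, -0.2, 0.0]
opening: 0.0509
grip_force: 0.0
```

```bash
python3 - <<'E'
from h import *
for n in('top','scene'): cv2.imwrite(f'pics/{n}_k5.png',get_image(n)[0])
b=cv2.imread('pics/top_k5.png');a=cv2.imread('pics/scene_k5.png')
A=cv2.resize(a[310:385,255:345],None,fx=4.4,fy=5,interpolation=2);B=cv2.resize(b[235:320,390:460],None,fx=5.6,fy=375/85,interpolation=2)
cv2.imwrite('pics/l.png',np.hstack([A,B[:375]]))
E
python3 d3.py k5;python3 d4.py k5; python3 knob.py
```

```text
old [(188, np.float64(377.53), 116), (189, np.float64(377.9), 166), (190, np.float64(378.03), 188), (191, np.float64(378.1), 213), (192, np.float64(379.05), 202), (193, np.float64(379.35), 213), (194, np.float64(380.03), 201), (195, np.float64(380.32), 201), (196, np.float64(380.89), 142), (197, np.float64(381.14), 170), (198, np.float64(381.25), 230), (199, np.float64(381.73), 110)]
new [(189, np.float64(388.22), 216), (190, np.float64(387.97), 252), (191, np.float64(387.64), 240), (192, np.float64(387.17), 256), (193, np.float64(386.33), 203), (194, np.float64(385.56), 180), (195, np.float64(385.25), 238), (196, np.float64(384.81), 151), (197, np.float64(384.33), 211), (198, np.float64(384.1), 267), (199, np.float64(383.65), 106)]
183 388.3449074074074 [122 121 119 115 126 135 139 139] [123 122 119 114 126 135 139 139]
184 388.9519480519481 [185 176 146 116 110 116 126 135] [184 176 146 116 110 116 126 134]
185 388.92985971943887 [240 229 161 120 113 114 177 232] [240 229 162 121 112 114 177 232]
186 388.6744186046512 [248 235 129 120 124 126 203 248] [248 235 129 120 125 126 202 2
[... 258 characters left out ...]
 248]
190 385.0 [226 244 238 248 248 247 248 248] [225 241 181 102 199 248 248 248]
piv [ 0.61583929 -0.00167655] old 0.46294462881954535 new -0.38871431958881536 mark [(np.float64(-0.39069071884428563), np.float64(0.030942374028931203)), (np.float64(-0.32765750583518966), np.float64(0.035967351579740084))] knob to go 0.008983632979410334 [-0.45  0.16  0.9  -0.18  0.08 -0.44 -0.15 -0.44 -0.07  0.58] [ 0.38 -0.11 -0.46 -0.52  0.11  0.64  0.24  0.12  0.08 -0.47]
top 89 [582.9  -2. ] [12.1 35.4] bar yaw -0.826 z 0.1036 mean [ 5.812e-01 -4.000e-04  1.036e-01] pca [-0.668  0.744]
scene 82 [ 5.792e+02 -5.000e-01] [14.1 34.4] bar yaw -0.933 z 0.103 mean [ 0.5768 -0.0011  0.1023] pca [ 0.613 -0.79 ]
```

View pics/l.png

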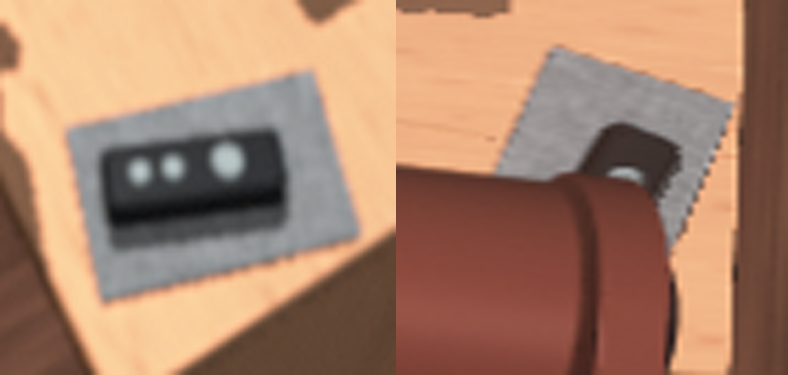

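The scene half shows the remote on its pad, with its large button near (228,160) at the far end and two small ones near (140,170). The nose face points away from both cameras or is not obvious, so I check the pixels at both ends numerically.

```bash
python3 - <<'E'
from h import *
p=cv2.imread('pics/top0.png');g=p.max(2)
print('far end\n',g[257:270,424:444]);print('near end\n',g[294:308,408:430])
# remote top face
for n,f in(('top','pics/top0.png'),('scene','pics/scene_k5.png')):
    p=cv2.imread(f);u0=proj(n,[[.455,-.117,.028]])[0].astype(int);m=np.zeros(p.shape[:2],np.uint8)
    s=p[u0[1]-35:u0[1]+35,u0[0]-35:u0[0]+35];m[u0[1]-35:u0[1]+35,u0[0]-35:u0[0]+35]=(s.max(2)<80)
    k,l,st,c=cv2.connectedComponentsWithStats(m);i=1+st[1:,4].argmax();v,u=np.nonzero(l==i)
    P=plane(n,np.c_[u,v],.028)[:,:2]*1e3;r=cv2.minAreaRect(P.astype(np.float32));print(n,st[i,4],r)
    b=cv2.boxPoints(r);print(b.round(1).tolist())
p,d=get_image('scene');C=cloud('scene',d)
m=(abs(C[...,2]-.0285)<.004)&(np.hypot(C[...,0]-.455,C[...,1]+.117)<.07);print(m.sum(),cv2.minAreaRect((C[m][:,:2]*1e3).astype(np.float32)),C[m].mean(0))
g=p.astype(int);m=(abs(C[...,2]-.004)<.004)&(np.hypot(C[...,0]-.455,C[...,1]+.117)<.09)&(g.max(2)-g.min(2)<25)&(g.max(2)>85)
P=C[m];print('pad',m.sum(),cv2.minAreaRect((P[:,:2]*1e3).astype(np.float32)))
E
```

```text
far end
 [[154 151 154 153 153 155 160 161 155 151 151 156 163 162 157 152 153 151
  150 153]
 [151 150 155 156 155 156 155 157 156 151 152 156 160 157 155 160 160 156
  151 149]
 [150 150 154 156 155 154 154 152 152 153 159 163 160 154 152 156 155 156
  157 153]
 [154 156 153 150 154 155 149 141 143 148 159 161 158 149 147 152 152 153
  156 156]
 [159 160 156 149 149 148 149 144 143 147 152 157 155 151 153 154 147 153
  151 153]
 [161 162 154 149 150 134 123 141 150 152 153 152 153 148 147 152 144 151
  152 152]
 [155 158 157 126  86  71  70  81 103 137 150 153 152 151 156 153 150 153
  148 150]
 [157 159 114  68  62  64  65  66  66  81 116 143 150 152 150 149 151 150
  152 157]
 [158 142  93  60  63  65  62  66  66  65  66  79 105 142 150 150 148 147
  151 161]
 [147 111  67  61  64  65  67  67  66  65  65  63  64  74 113 145 147 149
  147 152]
 [132  89  61  62  65  66  67  67  67  66  65  65  64  61  62  94 140 150
  150 150]
 [109  67  62  64  67  68  67  67  66  65  66  64  65  65  64  61  91 151
  158 153]
 [ 89  62  62  65  67  68  68  66  66  66  66  65  64  65  64  61 111 1
[... 1397 characters left out ...]
, 88.31871795654297), 67.81903839111328)
[[405.29998779296875, -115.4000015258789], [487.1000061035156, -148.8000030517578], [499.20001220703125, -118.9000015258789], [417.5, -85.5]]
scene 601 ((446.6964111328125, -125.86273956298828), (40.74284744262695, 85.45633697509766), 67.92853546142578)
[[399.3999938964844, -128.6999969482422], [478.6000061035156, -160.8000030517578], [493.8999938964844, -123.0], [414.79998779296875, -90.9000015258789]]
526 ((450.3236389160156, -118.41862487792969), (28.522520065307617, 88.7184066772461), 67.67122650146484) [ 0.44946853 -0.11877342  0.02804192]
pad 1189 ((461.6337890625, -118.90284729003906), (78.46101379394531, 126.60880279541016), 74.03710174560547)
```

```bash
python3 - <<'E'
from h import *
for n,f in(('top','pics/top0.png'),('scene','pics/scene_k5.png')):
    p=cv2.imread(f).astype(int);h,w=p.shape[:2];v,u=np.mgrid[:h,:w];P=plane(n,np.c_[u.ravel(),v.ravel()],.004).reshape(h,w,3)
    m=(p.max(2)-p.min(2)<32)&(p.max(2)<190)&(np.hypot(P[...,0]-.458,P[...,1]+.118)<.09)
    m=cv2.morphologyEx(m.astype(np.uint8),cv2.MORPH_OPEN,np.ones((3,3)))
    k,l,st,c=cv2.connectedComponentsWithStats(m);i=1+st[1:,4].argmax()
    print(n,st[i,4],cv2.minAreaRect((P[l==i][:,:2]*1e3).astype(np.float32)))
E
python3 go.py .4515 -.118 .12 -3.53
```

```text
top 1990 ((463.70404052734375, -120.30828094482422), (78.93215942382812, 128.70852661132812), 73.61327362060547)
scene 2020 ((461.5279235839844, -119.05393981933594), (78.10093688964844, 126.74090576171875), 73.50363159179688)
grasp now [0.3893 0.0593 0.1917] t 28.07 shift [17.28  7.37  7.17] turn [ 0.     0.    -0.442] rows 5.0
```

{"method": "arm_command", "body": {"plan": [[[17.3,7.4,7,0,0,-0.44],[17.3,7.4,7,0,0,-0.44],[17.3,7.4,7,0,0,-0.44],[17.3,7.4,7,0,0,-0.44],[17.3,7.4,7,0,0,-0.44],[17.3,7.4,7,0,0,-0.44],[17.3,7.4,7,0,0,-0.44],[17.3,7.4,7,0,0,-0.44]]], "gripper": -0.4, "force": 50}}

```text
t: 28.73
tool_pos: [0.4509, -0.1185, 0.2756]
tool_rot: [-3.08, 0.611, 0.004]
contact_force: [-0.8, 0.7, -0.2]
opening: 0.0599
grip_force: 0.0
```

```bash
python3 go.py .4515 -.118 .025 -3.53
```

```text
grasp now [ 0.4506 -0.1183  0.1209] t 28.73 shift [ 0.06 -0.06  9.59] turn [-0.001  0.002 -0.004] rows 3.0
```

{"method": "arm_command", "body": {"plan": [[[0.05,0,4,0,0,0],[0.05,0,8,0,0,0],[0.05,0,9.6,0,0,0],[0.05,0,9.6,0,0,0],[0.05,0,9.6,0,0,0]]]}}

```text
t: 29.15
tool_pos: [0.4509, -0.1171, 0.1802]
tool_rot: [-3.082, 0.606, 0.002]
contact_force: [-1.1, -0.4, 1.1]
opening: 0.0596
grip_force: 0.0
```

{"method": "arm_command", "body": {"plan": [[[0,0,0,0,0,0],[0,0,0,0,0,0],[0,0,0,0,0,0],[0,0,0,0,0,0],[0,0,0,0,0,0],[0,0,0,0,0,0]]], "gripper": 1}}

```text
t: 29.65
tool_pos: [0.4524, -0.1187, 0.1829]
tool_rot: [3.081, -0.609, 0.007]
contact_force: [-1.3, 0.8, 7.6]
opening: 0.029
grip_force: 50.7
```

{"method": "arm_command", "body": {"plan": [[[0,0,-3,0,0,0.1],[0,0,-6,0,0,0.2],[0,0,-10,0,0,0.3],[0,0,-10,0,0,0.4],[0,0,-10,0,0,0.5],[0,0,-10,0,0,0.6],[0,0,-10,0,0,0.7],[0,0,-10,0,0,0.8],[0,0,-10,0,0,0.9],[0,0,-10,0,0,1.0],[0,0,-10,0,0,1.0]]]}}

```text
t: 30.57
tool_pos: [0.451, -0.1182, 0.2808]
tool_rot: [-2.411, 2.014, -0.002]
contact_force: [0.4, -0.1, -0.3]
opening: 0.0289
grip_force: 49.7
```

```bash
python3 go.py .435 -.0067 .055 -3.113;python3 - <<'E'
from h import *
p,d=get_image('scene');u=proj('scene',[[.4515,-.118,.11]])[0].astype(int);cv2.imwrite('pics/n.png',cv2.resize(p[u[1]-50:u[1]+50,u[0]-50:u[0]+50],None,fx=6,fy=6,interpolation=2))
E
```

```text
grasp now [ 0.4511 -0.1183  0.1261] t 30.57 shift [-11.26  -0.41   7.11] turn [-0.00e+00 -1.00e-03 -1.42e+00] rows 12.0
```

View pics/n.png

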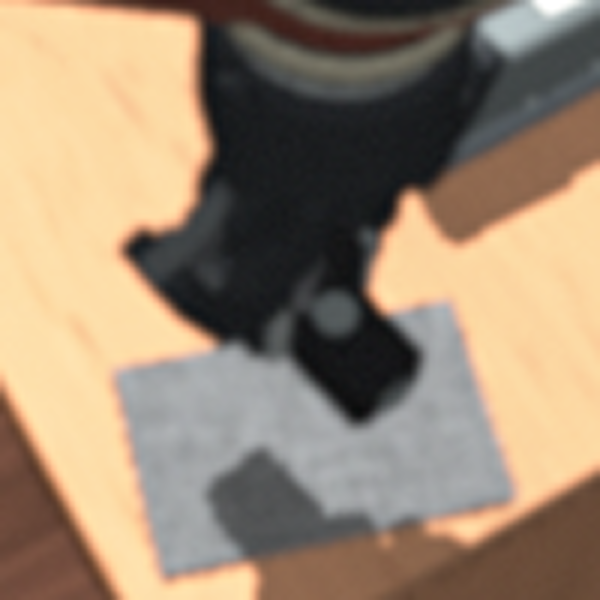

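The picture shows the grey nose window as an arc near (400,385) on the end with the large button, so the nose is the big-button end.

{"method": "arm_command", "body": {"plan": [[[-1,0,0,0,0,-0.1],[-2,0,0,0,0,-0.2],[-3,0,0,0,0,-0.3],[-4,0,0,0,0,-0.4],[-5,0,0,0,0,-0.5],[-6,0,0,0,0,-0.6],[-7,-0.1,0,0,0,-0.7],[-8,-0.2,0,0,0,-0.8],[-9,-0.3,0,0,0,-0.9],[-10,-0.4,0,0,0,-1.0],[-11.2,-0.4,0,0,0,-1.1],[-11.2,-0.4,0,0,0,-1.2]]]}}

```text
t: 31.62
tool_pos: [0.4344, -0.006, 0.2803]
tool_rot: [-3.128, 0.284, -0.0]
contact_force: [1.0, -1.0, -1.7]
opening: 0.0287
grip_force: 49.7
```

```bash
python3 go.py .438 -.0057 .057 -3.113
```

```text
grasp now [ 0.4345 -0.0059  0.1256] t 31.62 shift [ 0.34 -0.09  6.86] turn [-0.001 -0.    -0.21 ] rows 2.0
```

{"method": "arm_command", "body": {"plan": [[[0.3,0,1,0,0,-0.1],[0.3,0,4,0,0,-0.21],[0.3,0,6.9,0,0,-0.21],[0.3,0,6.9,0,0,-0.21],[0.3,0,6.9,0,0,-0.21]]]}}

```text
t: 32.03
tool_pos: [0.4369, -0.0077, 0.2101]
tool_rot: [-3.141, -0.033, 0.006]
contact_force: [-0.6, 0.2, -0.2]
opening: 0.0291
grip_force: 49.7
```

```bash
python3 go.py .438 -.0057 .057 -3.113;python3 - <<'E'
from h import *
for n in('scene','top'):
    p,d=get_image(n);C=cloud(n,d)
    m=(C[...,2]>.03)&(C[...,2]<.068)&(abs(C[...,0]-.44)<.07)&(abs(C[...,1]+.005)<.03)&(p.max(2)<95)
    P=C[m];print(n,len(P))
    for x in np.arange(.38,.5,.01):
        q=P[abs(P[:,0]-x)<.005]
        if len(q)>3: print(x.round(2),len(q),q[:,1].min().round(4),q[:,1].max().round(4),np.percentile(q[:,2],[5,50,92]).round(4))
E
```

```text
grasp now [ 0.4363 -0.0076  0.0554] t 32.03 shift [ 0.11 -0.2  -0.16] turn [-0.001  0.004 -0.008] rows 1.0
scene 295
0.39 33 -0.0217 0.0008 [0.0419 0.0526 0.057 ]
0.4 57 -0.0232 0.0047 [0.0407 0.0544 0.0575]
0.41 47 -0.023 0.0023 [0.0406 0.0547 0.0564]
0.42 67 -0.0229 0.0092 [0.0405 0.0546 0.057 ]
0.43 77 -0.0346 0.0106 [0.0437 0.0544 0.0628]
0.47 14 -0.0185 -0.0023 [0.0527 0.0542 0.056 ]
top 1
```

{"method": "arm_command", "body": {"plan": [[[0,-0.4,-0.25,0,0,-0.01],[0,-0.4,-0.25,0,0,-0.01],[0,-0.4,-0.25,0,0,-0.01],[0,-0.4,-0.25,0,0,-0.01],[0,-0.4,-0.25,0,0,-0.01],[0,-0.4,-0.25,0,0,-0.01],[0,-0.4,-0.25,0,0,-0.01],[0,-0.4,-0.25,0,0,-0.01],[0,-0.4,-0.25,0,0,-0.01],[0,-0.4,-0.25,0,0,-0.01],[0,-0.4,-0.25,0,0,-0.01],[0,-0.4,-0.25,0,0,-0.01]]]}}

```text
t: 33.13
tool_pos: [0.4377, -0.0039, 0.2137]
tool_rot: [-3.141, -0.047, 0.0]
contact_force: [0.4, -0.5, -0.3]
opening: 0.0289
grip_force: 49.7
```

{"method": "arm_command", "body": {"plan": [[[0,0,0,0,0,0],[0,0,0,0,0,0],[0,0,0,0,0,0],[0,0,0,0,0,0],[0,0,0,0,0,0],[0,0,0,0,0,0],[0,0,0,0,0,0],[0,0,0,0,0,0],[0,0,0,0,0,0],[0,0,0,0,0,0],[0,0,0,0,0,0],[0,0,0,0,0,0]]]}}

```text
t: 34.13
tool_pos: [0.4377, -0.0039, 0.2137]
tool_rot: [-3.141, -0.047, 0.0]
contact_force: [-0.3, -0.1, -0.7]
opening: 0.029
grip_force: 49.7
```

{"method": "arm_command", "body": {"plan": [[[0,0,0,0,0,0],[0,0,0,0,0,0],[0,0,0,0,0,0],[0,0,0,0,0,0],[0,0,0,0,0,0],[0,0,0,0,0,0],[0,0,0,0,0,0],[0,0,0,0,0,0],[0,0,0,0,0,0],[0,0,0,0,0,0],[0,0,0,0,0,0],[0,0,0,0,0,0]]]}}

```text
t: 35.13
tool_pos: [0.4377, -0.0039, 0.2137]
tool_rot: [3.141, 0.047, -0.0]
contact_force: [-0.3, 0.2, -1.0]
opening: 0.0289
grip_force: 49.7
```

```bash
python3 go.py .463 -.1198 .12 -3.43;python3 - <<'E'
from h import *
for n in('scene',):
    p,d=get_image(n);C=cloud(n,d)
    m=(C[...,2]>.03)&(C[...,2]<.068)&(abs(C[...,0]-.44)<.07)&(abs(C[...,1]+.005)<.03)&(p.max(2)<95)
    P=C[m];print(n,len(P))
    for x in np.arange(.38,.5,.01):
        q=P[abs(P[:,0]-x)<.005]
        if len(q)>3: print(x.round(2),len(q),q[:,1].min().round(4),q[:,1].max().round(4),np.percentile(q[:,2],[5,50,92]).round(4))
E
```

```text
grasp now [ 0.4377 -0.0039  0.059 ] t 35.13 shift [ 2.19 11.66 -6.1 ] turn [0.    0.    0.318] rows 4.0
scene 290
0.39 20 -0.0179 0.0018 [0.0493 0.0555 0.0583]
0.4 65 -0.0202 0.0054 [0.0461 0.0584 0.0608]
0.41 43 -0.0193 0.0074 [0.0414 0.0567 0.0601]
0.42 66 -0.0189 0.0085 [0.0447 0.0578 0.0596]
0.43 77 -0.0324 0.0125 [0.0488 0.0588 0.0647]
0.47 12 -0.0112 0.0032 [0.0568 0.0587 0.0599]
0.48 5 -0.0124 0.005 [0.0551 0.0563 0.057 ]
```

{"method": "arm_command", "body": {"plan": [[[0,0,-4,0,0,0],[0,3,-6,0,0,0.1],[1,6,-6,0,0,0.2],[2,9,-6,0,0,0.3],[2.2,11.7,-6,0,0,0.32],[2.2,11.7,-6,0,0,0.32],[2.2,11.7,-6,0,0,0.32],[2.2,11.7,-6,0,0,0.32]]]}}

```text
t: 35.85
tool_pos: [0.4629, -0.1198, 0.2733]
tool_rot: [-3.108, 0.454, 0.001]
contact_force: [-0.2, 0.3, -0.1]
opening: 0.029
grip_force: 49.8
```

```bash
python3 go.py .463 -.1198 .029 -3.43
```

```text
grasp now [ 0.4628 -0.1197  0.1186] t 35.85 shift [ 0.02 -0.    8.96] turn [-0.001  0.001 -0.002] rows 3.0
```

{"method": "arm_command", "body": {"plan": [[[0,0,4,0,0,0],[0,0,7,0,0,0],[0,0,8.5,0,0,0],[0,0,8.9,0,0,0],[0,0,8.9,0,0,0],[0,0,8.9,0,0,0]]]}}

```text
t: 36.35
tool_pos: [0.463, -0.1191, 0.1845]
tool_rot: [-3.109, 0.452, 0.001]
contact_force: [-0.2, 0.8, -0.8]
opening: 0.029
grip_force: 50.4
```

{"method": "arm_command", "body": {"plan": [[[0,0,0,0,0,0],[0,0,0,0,0,0],[0,0,0,0,0,0],[0,0,0,0,0,0],[0,0,0,0,0,0]]], "gripper": -0.4}}

```text
t: 36.77
tool_pos: [0.4632, -0.1202, 0.185]
tool_rot: [3.108, -0.454, 0.001]
contact_force: [1.4, 0.6, -0.2]
opening: 0.06
grip_force: 0.0
```

{"method": "arm_command", "body": {"plan": [[[0,0,-4,0,0,0],[0,0,-8,0,0,0],[0,0,-12,0,0,0],[-4,-3,-16,0,0,0],[-8,-6,-18,0,0,0],[-12,-9,-18,0,0,0],[-12,-12,-18,0,0,0],[-12,-15,-18,0,0,0],[-12,-18,-18,0,0,0],[-12,-21,-18,0,0,0],[-12,-21,-18,0,0,0],[-12,-21,-18,0,0,0]]]}}

```text
t: 37.77
tool_pos: [0.4081, 0.1165, 0.3647]
tool_rot: [3.109, -0.449, -0.001]
contact_force: [0.0, 0.1, -0.0]
opening: 0.0596
grip_force: 0.0
```

```bash
python3 - <<'E'
from dep import *
dep(.046,.07)
p,d=get_image('scene');C=cloud('scene',d)
m=(abs(C[...,2]-.0285)<.004)&(np.hypot(C[...,0]-.462,C[...,1]+.12)<.07);print('remote',m.sum(),cv2.minAreaRect((C[m][:,:2]*1e3).astype(np.float32)),C[m].mean(0))
for n in('top','scene'):
    p,_=get_image(n);cv2.imwrite(f'pics/{n}_end.png',p)
cv2.imwrite('pics/z.png',np.vstack([cv2.resize(cv2.imread('pics/top_end.png')[110:330,100:460],(720,300)),cv2.resize(cv2.imread('pics/scene_end.png')[160:380,180:380],(720,290))]))
E
python3 d4.py end
```

```text
0.54 21 [0.1356 0.1493] 0.0524
0.55 18 [0.1368 0.1492] 0.0529
0.56 25 [0.1372 0.1546] 0.0533
0.57 20 [0.1376 0.1533] 0.0536
0.58 45 [0.1288 0.1639] 0.0524
0.59 65 [0.1218 0.1701] 0.0533
0.6 52 [0.1202 0.1738] 0.0538
0.61 22 [0.121  0.1592] 0.053
0.62 18 [0.1223 0.1607] 0.053
0.63 2 [0.1274 0.1304] 0.0523
remote 520 ((461.3790588378906, -118.62942504882812), (29.308759689331055, 88.28752899169922), 73.12289428710938) [ 0.46004962 -0.11932698  0.02789914]
piv [ 0.61583116 -0.00167429] old 0.46279727985081426 new -0.3885684422814702 mark [(np.float64(-0.3906581512594297), np.float64(0.03095075140780627)), (np.float64(-0.32764421114064723), np.float64(0.03597577580334055))] knob to go 0.009498677172543248 [-0.46  0.16  0.89 -0.19  0.1  -0.43 -0.15 -0.43 -0.06  0.55] [ 0.38 -0.11 -0.46 -0.53  0.11  0.63  0.23  0.12  0.08 -0.47]
```

View pics/z.png

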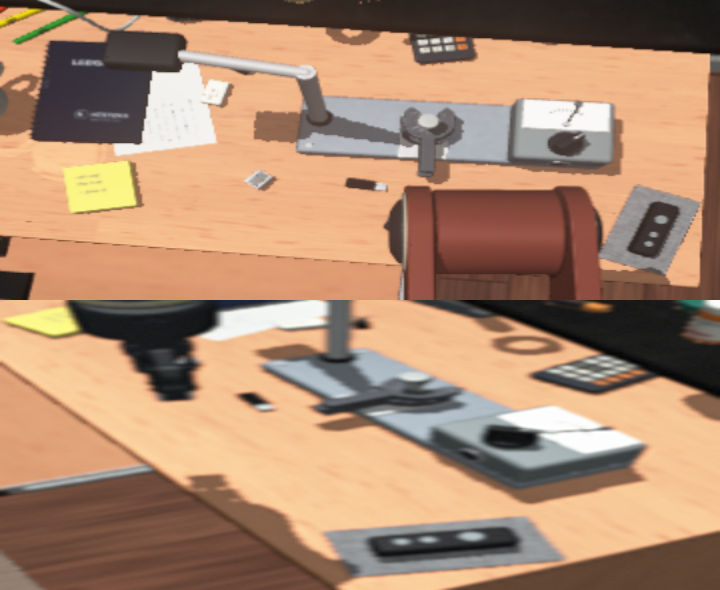

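The final views show the weights flat round the rod at top-half (430,125), the pointer at its arrow, and the remote centred on its pad near (655,230); nothing is touched, so I hand it in.

```bash
python3 -c "
from station import *;print(finish_job())"
```

```text
the job is handed in; nothing more can be done
None
```

I handed the job in at about 38 s: all three weights found lie flat round the rod, the pointer tip is within about half a millimetre of the arrow, and the remote was aimed at the eye from about 7 cm for about three seconds, then laid back mid-pad.

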